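# Hang rubber saddles on the drying rack and dock it

### The job

Pull the rack's carriage by its blue handle all the way out to the yellow loading stop, and leave it there while you hang every black rubber saddle from the table astride the black part of the bar, side by side and square to it. Once all the saddles hang, hang the orange tent-shaped batch marker astride the orange end of the bar, and then slide the loaded carriage fully home against the green docking unit. Leave everything else on the table where it is.

Things in the scene. Friction and masses are not known exactly. Their poses are not given: they have to be found in the camera images.
- saddle1: black rubber arch (upside-down U), olive stripes, 81 mm across (x), 52 along its tunnel (y), 0.25 kg; may be absent. Origin: centre of underside, z up. Tunnel 24 mm wide in its top 28 mm, flaring to 54 mm at the feet; crown's underside 80 mm, top 92 mm above origin. On the crown an olive fin to hold: 12 mm thick (x), 40 long (y), 92 to 122 mm above origin. Symmetric.
- saddle2: black rubber arch (upside-down U), olive stripes, 81 mm across (x), 52 along its tunnel (y), 0.25 kg; may be absent. Origin: centre of underside, z up. Tunnel 24 mm wide in its top 28 mm, flaring to 54 mm at the feet; crown's underside 80 mm, top 92 mm above origin. On the crown an olive fin to hold: 12 mm thick (x), 40 long (y), 92 to 122 mm above origin. Symmetric.
- saddle3: black rubber arch (upside-down U), olive stripes, 81 mm across (x), 52 along its tunnel (y), 0.25 kg; may be absent. Origin: centre of underside, z up. Tunnel 24 mm wide in its top 28 mm, flaring to 54 mm at the feet; crown's underside 80 mm, top 92 mm above origin. On the crown an olive fin to hold: 12 mm thick (x), 40 long (y), 92 to 122 mm above origin. Symmetric.
- saddle4: black rubber arch (upside-down U), olive stripes, 81 mm across (x), 52 along its tunnel (y), 0.25 kg; may be absent. Origin: centre of underside, z up. Tunnel 24 mm wide in its top 28 mm, flaring to 54 mm at the feet; crown's underside 80 mm, top 92 mm above origin. On the crown an olive fin to hold: 12 mm thick (x), 40 long (y), 92 to 122 mm above origin. Symmetric.
- saddle5: black rubber arch (upside-down U), olive stripes, 81 mm across (x), 52 along its tunnel (y), 0.25 kg; may be absent. Origin: centre of underside, z up. Tunnel 24 mm wide in its top 28 mm, flaring to 54 mm at the feet; crown's underside 80 mm, top 92 mm above origin. On the crown an olive fin to hold: 12 mm thick (x), 40 long (y), 92 to 122 mm above origin. Symmetric.
- marker: loose orange tent (upside-down V, sides 25 degrees off vertical), 78 mm wide at the foot (x), 70 along its ridge (y), 0.15 kg. Origin: centre of underside, z up. Inside of ridge 72 mm above origin; astride the bar the origin hangs about 54 mm below the bar's axis. White fin to hold on the ridge: 12 mm thick (x), 50 long (y), 82 to 108 mm above origin. Symmetric.
- bar_seam (a point): on the axis of the rack's bar (16 mm diameter, axis 125 mm above table) where black meets orange; rides on the carriage. y: along bar and slide towards the docking unit (robot's left), z up, x away from robot. Black part y 0 to 338 mm, orange 0 to -108; at both ends a flat upright 34 mm wide, 15 mm above the axis. Below: grey sled 100 mm wide, y -240 to 370, top at 30 mm.
- handle_top (a point): centre of the top of the carriage's blue upright handle, 125 mm above the table, 195 mm from the seam beyond the orange end; axes as the seam's. The handle is 14 mm thick along the slide (y), 36 mm across (x), and 95 mm tall above the sled.
- carriage (a joint): position of the carriage along its slide, m: 0 at the yellow loading stop (to the right), 0.12 fully home at the green docking unit (to the left). It moves with about 3 N of friction and stays where left.
- stack_low: bystander: stack of olive and black seal rings, 84 mm in diameter, 60 mm tall; origin centre of underside
- stack_right: bystander: stack of seal rings, 90 mm in diameter, 80 mm tall; origin centre of underside
- stack_back: bystander: stack of seal rings, 90 mm in diameter, 100 mm tall; origin centre of underside
- stack_corner: bystander: stack of seal rings, 90 mm in diameter, 90 mm tall; origin centre of underside
- tape_roll: bystander: white roll lying flat, 100 mm in diameter, 45 mm tall; origin centre of underside
- jar: bystander: amber jar, 70 mm in diameter, 100 mm tall; origin centre of underside
- clipboard: bystander: flat orange board 100 x 150 x 8 mm; origin centre of underside
There are look-alikes about, which are no part of the job. What is shaped like the saddle1 but pink or purple is not meant.

How it is judged:
On the way, in this order (a step that is already met when the one before it is completed fails the run):
1. the carriage stands at the yellow loading stop (value of joint carriage below 0.008 m), for 0.2 s.
2. with the carriage at the loading stop, every saddle present hangs astride the black part of the bar (value of joint carriage below 0.008 m and x of saddle1 in the frame of bar_seam between -0.035 and 0.035 m and y of saddle1 in the frame of bar_seam between 0.015 and 0.323 m and z of saddle1 in the frame of bar_seam between -0.084 and -0.058 m and angle between each of saddle1, saddle2, saddle3, saddle4, saddle5's own z axis and vertical below 0.35 rad and angle between the y axis of each of saddle1, saddle2, saddle3, saddle4, saddle5 and the y axis of bar_seam, either way round below 0.35 rad and linear speed of each of saddle1, saddle2, saddle3, saddle4, saddle5 below 0.05 m/s and x of saddle2 in the frame of bar_seam between -0.035 and 0.035 m and y of saddle2 in the frame of bar_seam between 0.015 and 0.323 m and z of saddle2 in the frame of bar_seam between -0.084 and -0.058 m and x of saddle3 in the frame of bar_seam between -0.035 and 0.035 m and y of saddle3 in the frame of bar_seam between 0.015 and 0.323 m and z of saddle3 in the frame of bar_seam between -0.084 and -0.058 m and x of saddle4 in the frame of bar_seam between -0.035 and 0.035 m and y of saddle4 in the frame of bar_seam between 0.015 and 0.323 m and z of saddle4 in the frame of bar_seam between -0.084 and -0.058 m and x of saddle5 in the frame of bar_seam between -0.035 and 0.035 m and y of saddle5 in the frame of bar_seam between 0.015 and 0.323 m and z of saddle5 in the frame of bar_seam between -0.084 and -0.058 m), for 0.3 s.
3. then, with the carriage still at the loading stop, the marker hangs astride the orange part (all of step 2 and x of marker in the frame of bar_seam between -0.035 and 0.035 m and y of marker in the frame of bar_seam between -0.08 and -0.02 m and z of marker in the frame of bar_seam between -0.067 and -0.04 m and angle between marker's own z axis and vertical below 0.35 rad and angle between the y axis of marker and the y axis of bar_seam, either way round below 0.35 rad and linear speed of marker below 0.05 m/s), for 0.3 s.
4. then the loaded carriage is fully home (value of joint carriage above 0.112 m and x of marker in the frame of bar_seam between -0.035 and 0.035 m and y of marker in the frame of bar_seam between -0.08 and -0.02 m and z of marker in the frame of bar_seam between -0.067 and -0.04 m and angle between each of marker, saddle1, saddle2, saddle3, saddle4, saddle5's own z axis and vertical below 0.35 rad and angle between the y axis of each of marker, saddle1, saddle2, saddle3, saddle4, saddle5 and the y axis of bar_seam, either way round below 0.35 rad and linear speed of each of marker, saddle1, saddle2, saddle3, saddle4, saddle5 below 0.05 m/s and x of saddle1 in the frame of bar_seam between -0.035 and 0.035 m and y of saddle1 in the frame of bar_seam between 0.015 and 0.323 m and z of saddle1 in the frame of bar_seam between -0.084 and -0.058 m and x of saddle2 in the frame of bar_seam between -0.035 and 0.035 m and y of saddle2 in the frame of bar_seam between 0.015 and 0.323 m and z of saddle2 in the frame of bar_seam between -0.084 and -0.058 m and x of saddle3 in the frame of bar_seam between -0.035 and 0.035 m and y of saddle3 in the frame of bar_seam between 0.015 and 0.323 m and z of saddle3 in the frame of bar_seam between -0.084 and -0.058 m and x of saddle4 in the frame of bar_seam between -0.035 and 0.035 m and y of saddle4 in the frame of bar_seam between 0.015 and 0.323 m and z of saddle4 in the frame of bar_seam between -0.084 and -0.058 m and x of saddle5 in the frame of bar_seam between -0.035 and 0.035 m and y of saddle5 in the frame of bar_seam between 0.015 and 0.323 m and z of saddle5 in the frame of bar_seam between -0.084 and -0.058 m), for 0.2 s.
At the end, for the whole second after the job is handed in: Carriage within 8 mm of home; each saddle astride the black bar (middle 15 to 323 mm from the seam), the marker astride the orange (20 to 80 mm), all within 35 mm of the bar's line, tilt and twist off square under 0.35 rad, at rest (all of step 4 and velocity of joint carriage between -0.01 and 0.01 m/s); the robot touches nothing.
It fails at once if a bystander is pushed more than 40 mm (distance of any of stack_low, stack_right, stack_back, stack_corner, tape_roll, jar, clipboard from where it was at the start of the episode above 0.04 m).
It fails at once if a bystander is tipped over (angle between any of stack_low, stack_right, stack_back, stack_corner, tape_roll, jar, clipboard's own z axis and vertical above 0.6 rad).
Of saddle1, saddle2, saddle3, saddle4, saddle5 only 3 to 5 are there at a start; the rules pass over those that are not, and their reading is None.
At some moment in a run one of saddle1, saddle2, saddle3, saddle4, saddle5, marker may be knocked a few centimetres aside while the robot is not near it.
It also fails if it takes over 210 s, if anything falls off the work surface, if the arm or the gripper's body presses on something with over 40 N, if the wrist force passes 120 N, or if a joint passes its speed limit or range.

### The arm

A 7-joint arm with a two-finger parallel gripper is mounted at the origin on the work surface. World frame = base frame: x ahead of the robot, y to its left, z up, the work surface at z = 0. Lengths are in m, angles in rad, forces in N, time in s.
With the tool pointing down it reaches from about 0.425 to 0.975 m from the base axis. Payload 16.7 kg.
Tool frame: the origin (TCP) lies at the very end of the fingers, on their centre line; the grasp point (between the pads) lies 19 mm behind it; x points along the fingers, y is the direction in which the jaws open and shut, and the axes are right-handed (so a half turn about x gives the same grasp; the last joint's range is limited). The gripper opens to 85 mm and grips with 20 to 120 N. Pads are 22 mm wide; open, the fingers measure 114 mm over their backs; the gripper's body (76 mm by 85 mm) begins 54 mm behind the grasp point. The pads swing forward as they close: fully open they stand 13 mm farther back than shut.
Start: joints at [-1.292, 0.426, 0.074, 1.606, -0.034, 1.111, -0.067], TCP at [0.281, 0.614, 0.231] pointing down, gripper open.
Joint ranges: [-2.85, 2.85], [-0.5, 2.14], [-1.23, 1.37], [0.21, 2.46], [-1.02, 4.16], [0.16, 2.05], [-2.73, 2.73]. Speed limits (rad/s): [1.89, 1.89, 2.39, 2.39, 3.01, 3.01, 3.01].

### API

Orientations are given as a rotation vector (axis times angle).
In Python, from cell import sense, read_camera, close_job gives the robot as it stands.
- The arm moves only by the tool apply_moves, never from a script. Its argument "targets" is a list of rows, each a list of 3 entries, a list of its own where there are three numbers: the shift along the tool's x, y, z in m, then the turn, a rotation vector about the tool's x, y, z in degrees, then the gripper's target within -1 to 1 (fully open at 1, half-way at 0, shut at -1). In form: [[[dx, dy, dz], [ax, ay, az], grip], ...]. A call has exactly 10 rows; each row is the pose to reach, as a shift and turn from the pose measured when the call began, along the tool's axes at that moment; what a row does not reach only later rows make up. A row lasts 1/10 s, in which the tool goes at most 50 mm and 8.59 degrees, less where a joint would pass 70% of its speed; a pose out of reach is approached as far as the arm can. A call with a gripper value outside its range is refused whole. The fingers move at their own pace and stop on an object; "newtons" is the grip in N (left out, the last holds). Time passes only in rows, so rows that repeat a pose let the fingers close, or fill a call up. It gives the time, the measured TCP pose, the force and the opening at its end, in the units of the state.
- sense(): the state, without advancing time (a new reading comes with each control period).
- read_camera(name): name is "scene" or "top" or "wrist"; returns a dict with "pixels" (420x560x3 uint8, blue, green, red), "fov_y" (degrees; the focal length in pixels is half the picture's height over the tangent of half this angle, whatever the lens; pixels are square), "cx", "cy" (the principal point, pixels), "R" (3x3) and "t" (3): a world point X has camera coordinates R X + t. Camera axes: x right, y down, z forward; pixel columns grow to the right and rows downward; lengths in m; the calibration is good to about 2 mm. A picture is of the moment at which its call begins. There is no depth.
- close_job(): hands the job in, once; it reports no verdict.
The state is a dict: "t": time; "joint_pos": joint angles; "joint_velocities": joint speeds; "joint_torque": joint torques, N m; "tool_pos": TCP position; "eef_rot": TCP orientation; "wrist_force": force on the tool from outside, world axes, zero at the start; "torque": the same for the moment, N m; "opening": opening from 0.0 (shut) to 1.0 (fully open).
Only numpy, scipy, OpenCV 4.12 (cv2) and the standard library are available. Lean on these libraries where they do the work, as an engineer would, in place of code of your own. Each camera call takes 0.05 s, during which the arm holds its last target.

## Working session

There is one attempt and no reset: what is moved stays moved. The work goes in short steps, Python scripts to look and compute and a tool call to move; the robot and the scene stay as the last step left them, time stands still between calls to the robot, and variables do not carry over. Pictures are saved under pics/ and viewed, and the job is handed in when it is done.

Besides the shell and the picture viewer there is one more tool, called after "Request:" by a JSON object that holds its "fn" and its "kwargs". apply_moves: Moves the arm, as the interface text tells. Its arguments: {"type":"object","properties":{"targets":{"type":"array","items":{"type":"array"}},"newtons":{"type":"number"}},"required":["targets"]}

```bash
ls; mkdir -p pics; cat > h.py <<'E'
import numpy as np, cv2
from cell import sense, read_camera
def snap(name,fn):
    c=read_camera(name); cv2.imwrite('pics/'+fn+'.png',c['pixels']); 
    np.savez('pics/'+fn+'.npz',**{k:np.array(v) for k,v in c.items()}); return c
def load(fn): return dict(np.load('pics/'+fn+'.npz'))
def f(c): return c['pixels'].shape[0]/2/np.tan(np.radians(float(c['fov_y']))/2)
def ray(c,u,v):
    d=np.array([(u-c['cx'])/f(c),(v-c['cy'])/f(c),1.0]); R=np.array(c['R']);t=np.array(c['t'])
    return -R.T@t, R.T@d
def onz(c,u,v,z):
    o,d=ray(c,u,v); return o+d*(z-o[2])/d[2]
def proj(c,X):
    p=np.array(c['R'])@np.array(X)+np.array(c['t']); return p[:2]/p[2]*f(c)+[float(c['cx']),float(c['cy'])]
E
python3 - <<'E'
from h import *
for n in ['scene','top','wrist']:
    c=snap(n,n+'0'); print(n,c['fov_y'],c['cx'],c['cy'],(-np.array(c['R']).T@c['t']).round(3))
print(sense())
E
```

```text
pics
scene 47.29689581745431 282.8234886006455 218.65254789575053 [ 1.352 -0.577  0.852]
top 57.66068288783401 282.69286983905744 207.3463533977478 [0.406 0.03  1.232]
wrist 65.33930025073666 282.2875593027148 213.44050097851618 [0.204 0.65  0.373]
{'t': 0.15, 'joint_pos': array([-1.29153559,  0.42661243,  0.07385125,  1.60645868, -0.03408567,
        1.11079721, -0.06713173]), 'joint_velocities': array([-7.68493616e-04, -7.87039760e-04, -5.80903485e-06, -3.32185380e-03,
        2.39387311e-04, -9.42739532e-04, -3.11243374e-04]), 'joint_torque': array([ 6.92692396e-03, -9.50312233e+01,  3.76560107e+00, -4.63763022e+01,
        1.95922446e-02,  7.61461852e-03,  6.63357923e-05]), 'tool_pos': array([0.28051674, 0.61360107, 0.23075583]), 'eef_rot': array([ 0.33553225,  1.54464491, -0.33712427]), 'wrist_force': array([-0.14743841, -0.08655488, -0.40249796]), 'torque': array([ 0.00224237, -0.03849464, -0.00683744]), 'opening': 1.00082942389228}
```

View pics/scene0.png

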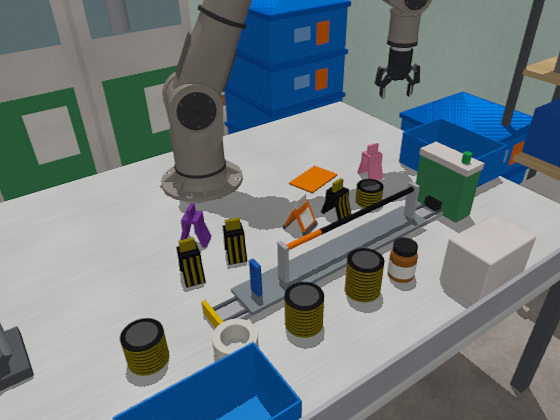

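View pics/top0.png

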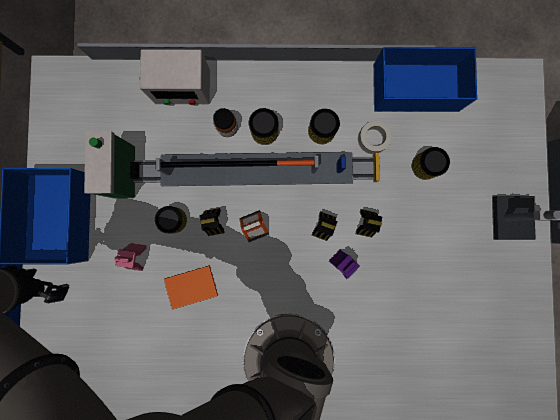

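View pics/wrist0.png

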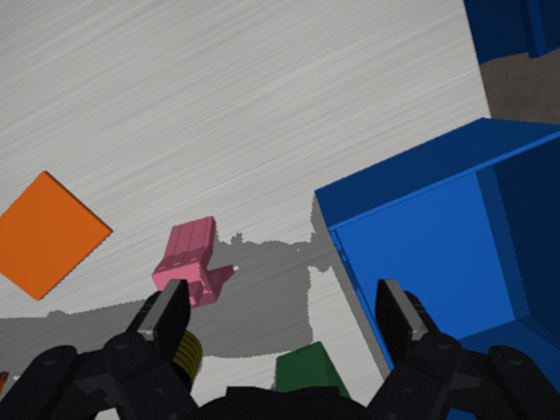

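```bash
python3 - <<'E'
from h import *
c=load('top0')
im=c['pixels'][130:290,90:450]
cv2.imwrite('pics/topz.png',cv2.resize(im,None,fx=2.2,fy=2.2,interpolation=cv2.INTER_CUBIC))
c=load('scene0')
im=c['pixels'][140:340,140:450]
cv2.imwrite('pics/scz.png',cv2.resize(im,None,fx=2.5,fy=2.5,interpolation=cv2.INTER_CUBIC))
c=load('top0');hsv=cv2.cvtColor(c['pixels'],cv2.COLOR_BGR2HSV)
def blobs(lo,hi,z,n,mn=25):
    m=cv2.inRange(hsv,lo,hi)
    k,l,s,ce=cv2.connectedComponentsWithStats(m)
    for i in range(1,k):
        if s[i,4]>=mn: print(n,s[i],ce[i].round(1),onz(c,*ce[i],z).round(3), cv2.minAreaRect(np.argwhere(l==i)[:,::-1].astype(np.float32)))
blobs((20,100,50),(32,255,255),.122,'olive')
blobs((5,150,100),(18,255,255),.133,'orange')
blobs((105,150,60),(125,255,255),.125,'blue')
E
```

```text
olive [373 152   7  29 115] [376.9 165.8] [ 0.598 -0.258  0.122] ((376.3941345214844, 166.12353515625), (28.070920944213867, 5.368755340576172), 85.60128784179688)
olive [201 218  13   6  48] [206.9 220.7] [0.435 0.239 0.122] ((207.03199768066406, 220.67601013183594), (3.4882662296295166, 12.700867652893066), 79.69515228271484)
olive [368 220  14   5  47] [374.5 222. ] [ 0.432 -0.248  0.122] ((374.4808044433594, 222.09616088867188), (13.139781951904297, 3.53009033203125), 11.309932708740234)
olive [321 222  14   7  48] [327.4 225.1] [ 0.423 -0.111  0.122] ((327.4383544921875, 225.16439819335938), (12.874526023864746, 3.5112345218658447), 20.556045532226562)
orange [277 160  37   6 168] [295.2 162.5] [ 0.605 -0.017  0.133] ((295.017822265625, 162.48085021972656), (4.367376327514648, 36.123382568359375), 87.87889862060547)
orange [241 221  26  17  87] [253.7 229.3] [0.41  0.103 0.133] ((253.6559295654297, 229.94544982910156), (11.373493194580078, 23.2661075592041), 70.70995330810547)
orange [ 164  266   53   43 1466] [190.2 287.1] [0.246 0.282 0.133] ((190.10379028320312, 287.1131896972656), (31.31820297241211, 47.11466598510742), 74.05460357666016)
blue [ 383   47   94   53 2903] [422.2  78.7] [ 0.859 -0.396  0.125] ((429.5, 73.0), (52.0, 93.0), 90.0)
blue [341 156   5  12  54] [343.1 161.7] [ 0.609 -0.157  0.125] ((343.0, 161.5), (11.0, 4.0), 90.0)
blue [   0  168   72   97 3795] [ 46.1 215.2] [0.45  0.702 0.125] ((34.33772277832031, 215.50723266601562), (69.41693115234375, 97.94076538085938), 2.419509172439575)
```

View pics/topz.png

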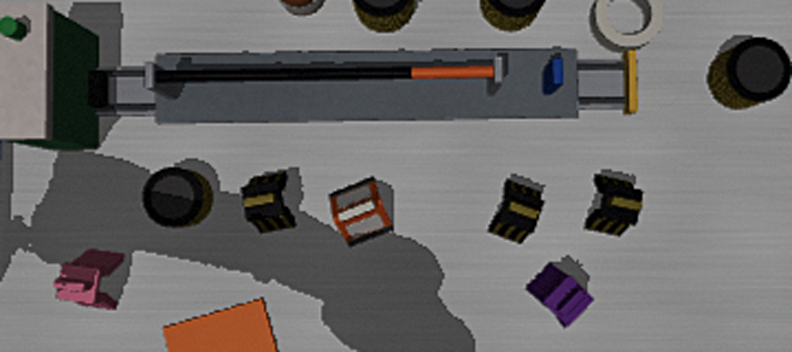

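View pics/scz.png

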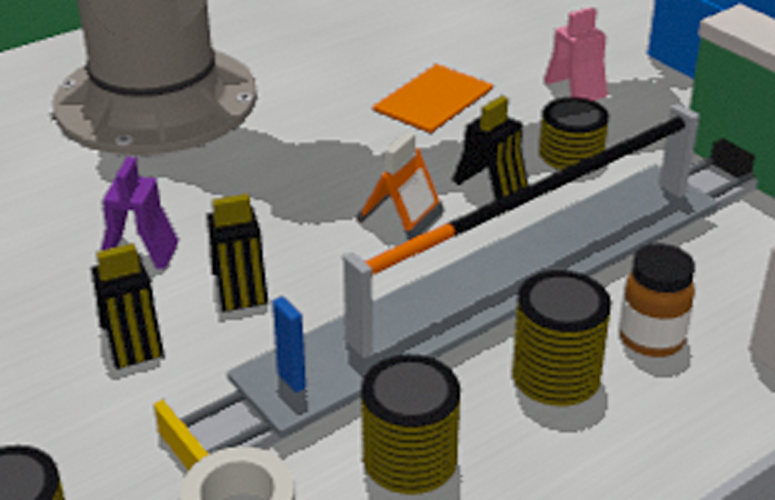

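```bash
cat >> h.py <<'E'
from scipy.spatial.transform import Rotation as Ro
def down(yaw): # yaw: world angle of tool z axis? tool y dir = (cos,sin)(yaw)
    y=np.array([np.cos(yaw),np.sin(yaw),0]); x=np.array([0,0,-1.]); return np.c_[x,y,np.cross(x,y)]
def delta(pos,yaw):
    s=sense(); R=Ro.from_rotvec(s['eef_rot']).as_matrix(); best=None
    for a in (yaw,yaw+np.pi):
        r=Ro.from_matrix(R.T@down(a)).as_rotvec(degrees=True)
        print('yaw%.0f'%np.degrees(a),'shift',(R.T@(np.array(pos)-s['tool_pos'])).round(4).tolist(),'turn',r.round(2).tolist())
    ty=R[:,1]; print('t',round(s['t'],2),'pos',s['tool_pos'].round(4),'toolx',R[:,0].round(3),'tooly yaw',np.degrees(np.arctan2(ty[1],ty[0])).round(1),'F',s['wrist_force'].round(1),'op',round(s['opening'],3),'q',s['joint_pos'].round(2))
def tri(obs): # [(cam,u,v)]
    A=np.zeros((3,3));b=np.zeros(3)
    for c,u,v in obs:
        o,d=ray(c,u,v);d/=np.linalg.norm(d);P=np.eye(3)-np.outer(d,d);A+=P;b+=P@o
    X=np.linalg.solve(A,b); return X,[(proj(c,X)-[u,v]).round(1).tolist() for c,u,v in obs]
E
python3 - <<'E'
from h import *
T=load('top0');S=load('scene0')
def mask(c,lo,hi): return cv2.inRange(cv2.cvtColor(c['pixels'],cv2.COLOR_BGR2HSV),lo,hi)
# bar centreline in top: orange part and black
m=mask(T,(5,150,100),(18,255,255))
for u in (280,290,300,310): 
    v=np.flatnonzero(m[150:175,u])+150; print(u,v.min(),v.max(),onz(T,u,v.mean(),.128).round(4))
g=cv2.cvtColor(T['pixels'],cv2.COLOR_BGR2GRAY)
for u in (170,190,210,230,250,270):
    print(u,g[150:176,u])
print('orange cols',[onz(T,u,162.5,.133).round(4)[:2] for u in (276.5,313.5)])
# saddle fin angle/pos
for (u,v) in [(206.9,220.7),(374.5,222),(327.4,225.1)]: print(onz(T,u,v,.122))
# handle in scene
m=mask(S,(105,150,40),(125,255,255)); k,l,s,ce=cv2.connectedComponentsWithStats(m)
for i in range(1,k):
    if s[i,4]>20: print(s[i],ce[i])
m=mask(S,(18,100,50),(34,255,255)); k,l,s,ce=cv2.connectedComponentsWithStats(m)
for i in range(1,k):
    if s[i,4]>30: print('ol',s[i],ce[i])
for n,X in dict(h=(.609,-.157,.125),s3=(.435,.239,.122),s1=(.432,-.248,.122),s2=(.423,-.111,.122)).items(): print(n,proj(S,X))
delta((.609,-.157,.25),np.pi/2)
E
```

```text
280 161 165 [0.6037 0.0275 0.128 ]
290 161 164 [ 0.6053 -0.0017  0.128 ]
300 161 164 [ 0.6054 -0.0309  0.128 ]
310 160 164 [ 0.607  -0.0602  0.128 ]
170 [136 136 141 142  54  75  74  74  74  39  42  43   0   5  11   6   0  20
  36  34  36  33  37  33  37  76]
190 [134 133 141 143  52  68  72  73  72  31  36  26   0   3  24   1  11  55
  76  72  72  70  70  72  74  75]
210 [138 139 143 146  81  70  70  70  70  33  38  13   0   4  19   0  20  81
  73  73  70  69  70  71  73  70]
230 [141 145 145  51  72  71  72  76  72  35  37   1   1  10   8   0  26  81
  73  74  74  75  75  74  71  71]
250 [145 147 145  50  75  76  77  75  34  41  41   0   6  23   0   1  41  83
  76  76  73  75  77  75  75  75]
270 [141 143 142  61  76  78  77  78  36  39  15   2   5  26   0  21  85  76
  77  73  75  74  75  73  73  73]
orange cols [array([0.6043, 0.0377]), array([ 0.6046, -0.07  ])]
[0.43504339 0.2392833  0.122     ]
[ 0.43222296 -0.24834518  0.122     ]
[ 0.42293869 -0.11083979  0.122     ]
[ 224    0  127  134 8916] [281.18730372  66.49069089]
[ 399   91  161   96 5586] [487.90744719 138.79770856]
[... 909 characters left out ...]
 [199.42352941 268.89411765]
ol [183 259   8  28  90] [186.43333333 272.56666667]
ol [345 262  39  40 886] [362.84085779 284.40632054]
ol [202 300  22  28 269] [210.98141264 314.01486989]
ol [285 301  39  37 889] [303.56805399 320.82564679]
ol [123 333  46  43 932] [148.08369099 358.57081545]
h [254.38582482 261.4571765 ]
s3 [337.15999886 179.65699068]
s1 [185.80392819 238.66400832]
s2 [231.87245969 218.21118804]
yaw90 shift [-0.0186, -0.5643, 0.6192] turn [-24.57, -0.01, 0.06]
yaw270 shift [-0.0186, -0.5643, 0.6192] turn [155.43, 0.08, 0.01]
t 0.15 pos [0.2805 0.6136 0.2308] toolx [-0.    -0.001 -1.   ] tooly yaw 65.4 F [-0.1 -0.1 -0.4] op 1.001 q [-1.29  0.43  0.07  1.61 -0.03  1.11 -0.07]
```

Request:
{"fn": "apply_moves", "kwargs": {"targets": [[[-0.019,-0.04,0.04],[10,0,0],1],[[-0.019,-0.07,0.08],[18,0,0],1],[[-0.019,-0.105,0.115],[26,0,0],1],[[-0.019,-0.14,0.155],[34,0,0],1],[[-0.019,-0.175,0.19],[42,0,0],1],[[-0.019,-0.21,0.23],[50,0,0],1],[[-0.019,-0.245,0.27],[58,0,0],1],[[-0.019,-0.28,0.31],[66,0,0],1],[[-0.019,-0.315,0.345],[74,0,0],1],[[-0.019,-0.35,0.385],[82,0,0],1]]}}

```text
t: 1.15
tool_pos: [0.476, 0.1546, 0.2503]
eef_rot: [1.423, 1.055, -1.423]
wrist_force: [1.0, 0.9, 0.3]
opening: 1.001
```

```bash
python3 - <<'E'
from h import *
delta((.609,-.157,.25),-np.pi/2)
E
```

```text
yaw-90 shift [0.0004, 0.2177, 0.2595] turn [73.11, 0.03, -0.01]
yaw90 shift [0.0004, 0.2177, 0.2595] turn [-106.89, 0.01, 0.03]
t 1.15 pos [0.476  0.1546 0.2503] toolx [-0. -0. -1.] tooly yaw -16.9 F [1.  0.9 0.3] op 1.001 q [-0.92  0.12  0.53  1.99 -0.07  1.05 -0.66]
```

Request:
{"fn": "apply_moves", "kwargs": {"targets": [[[0,0.03,0.035],[8,0,0],1],[[0,0.06,0.07],[16,0,0],1],[[0,0.09,0.105],[24,0,0],1],[[0,0.12,0.14],[32,0,0],1],[[0,0.15,0.175],[40,0,0],1],[[0,0.175,0.205],[48,0,0],1],[[0,0.195,0.235],[56,0,0],1],[[0,0.21,0.25],[64,0,0],1],[[0,0.218,0.26],[73,0,0],1],[[0,0.218,0.26],[73,0,0],1]]}}

```text
t: 2.15
tool_pos: [0.6091, -0.1594, 0.2499]
eef_rot: [-2.219, 0.006, 2.222]
wrist_force: [-0.3, 0.2, -0.3]
opening: 0.998
```

```bash
python3 - <<'E'
from h import *
c=snap('wrist','w1'); snap('top','t1')
delta((.609,-.157,.095),-np.pi/2)
for X in [(.609,-.157,.125),(.604,.038,.133)]: print(proj(c,X))
E
```

```text
yaw-90 shift [0.155, -0.0002, -0.0003] turn [0.31, 0.06, -0.03]
yaw90 shift [0.155, -0.0002, -0.0003] turn [-179.69, 0.05, 0.1]
t 2.25 pos [ 0.6089 -0.1571  0.25  ] toolx [-0.001 -0.001 -1.   ] tooly yaw -89.7 F [-0.7  1.2 -0.3] op 1.004 q [-0.49  0.45  0.88  1.73 -0.38  1.14 -1.07]
[280.05739071 204.46989662]
[ 47.71190484 214.19841753]
```

View pics/w1.png

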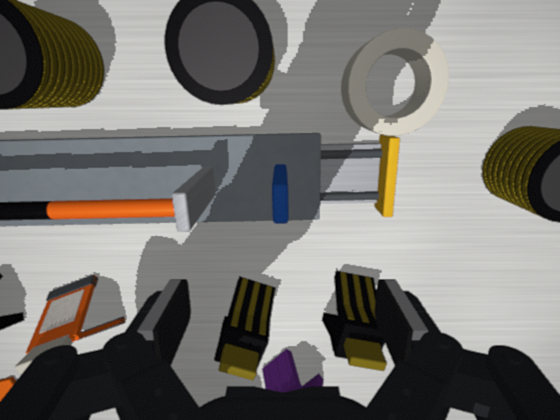

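View pics/t1.png

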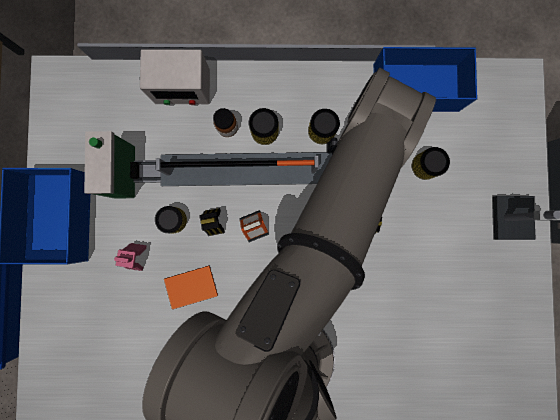

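Request:
{"fn": "apply_moves", "kwargs": {"newtons": 40, "targets": [[[0.03,0,0],[0,0,0],1],[[0.06,0,0],[0,0,0],1],[[0.09,0,0],[0,0,0],1],[[0.12,0,0],[0,0,0],1],[[0.145,0,0],[0,0,0],1],[[0.16,0,0],[0,0,0],1],[[0.16,0,0],[0,0,0],1],[[0.16,0,0],[0,0,0],-1],[[0.16,0,0],[0,0,0],-1],[[0.16,0,0],[0,0,0],-1]]}}

```text
t: 3.25
tool_pos: [0.6093, -0.1573, 0.0911]
eef_rot: [2.219, 0.006, -2.218]
wrist_force: [-0.8, -0.4, -1.4]
opening: 0.515
```

Request:
{"fn": "apply_moves", "kwargs": {"targets": [[[0,0.0,0],[0,0,0],-1],[[0,0,0],[0,0,0],-1],[[0,0,0],[0,0,0],-1],[[0,0,0],[0,0,0],-1],[[0,0.005,0],[0,0,0],-1],[[0,0.01,0],[0,0,0],-1],[[0,0.015,0],[0,0,0],-1],[[0,0.02,0],[0,0,0],-1],[[0,0.025,0],[0,0,0],-1],[[0,0.03,0],[0,0,0],-1]]}}

```text
t: 4.25
tool_pos: [0.6101, -0.1869, 0.0918]
eef_rot: [2.22, 0.008, -2.216]
wrist_force: [0.9, 3.3, 6.7]
opening: 0.16
```

```bash
python3 - <<'E'
from h import *
c=snap('wrist','w2')
delta((.609,-.157,.09),-np.pi/2)
E
```

```text
yaw-90 shift [0.0018, -0.0309, 0.001] turn [0.36, -0.12, -0.04]
yaw90 shift [0.0018, -0.0309, 0.001] turn [-179.64, 0.06, -0.19]
t 4.3 pos [ 0.6102 -0.1879  0.0918] toolx [ 0.002 -0.001 -1.   ] tooly yaw -89.6 F [1.5 1.4 4.2] op 0.16 q [-0.33  0.63  0.74  1.84 -0.54  0.88 -0.9 ]
```

View pics/w2.png

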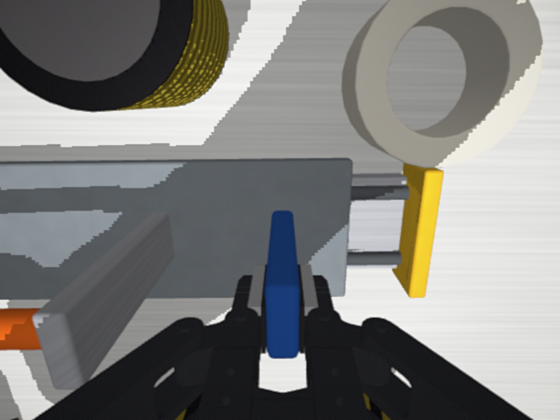

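Request:
{"fn": "apply_moves", "kwargs": {"targets": [[[0,0.003,0],[0,0,0],-1],[[0,0.006,0],[0,0,0],-1],[[0,0.009,0],[0,0,0],-1],[[0,0.012,0],[0,0,0],-1],[[0,0.015,0],[0,0,0],-1],[[0,0.018,0],[0,0,0],-1],[[0,0.021,0],[0,0,0],-1],[[0,0.024,0],[0,0,0],-1],[[0,0.026,0],[0,0,0],-1],[[0,0.028,0],[0,0,0],-1]]}}

```text
t: 5.3
tool_pos: [0.6107, -0.2161, 0.0918]
eef_rot: [2.221, 0.006, -2.215]
wrist_force: [3.6, 4.6, -1.1]
opening: 0.159
```

```bash
python3 - <<'E'
from h import *
c=snap('wrist','w3')
delta((.609,-.157,.09),-np.pi/2)
E
```

```text
yaw-90 shift [0.0018, -0.0594, 0.0013] turn [0.36, -0.15, -0.06]
yaw90 shift [0.0018, -0.0594, 0.0013] turn [-179.64, 0.09, -0.24]
t 5.35 pos [ 0.6107 -0.2164  0.0918] toolx [ 0.003 -0.001 -1.   ] tooly yaw -89.6 F [ 5.3  2.4 -2.4] op 0.155 q [-0.28  0.65  0.73  1.81 -0.54  0.89 -0.86]
```

View pics/w3.png

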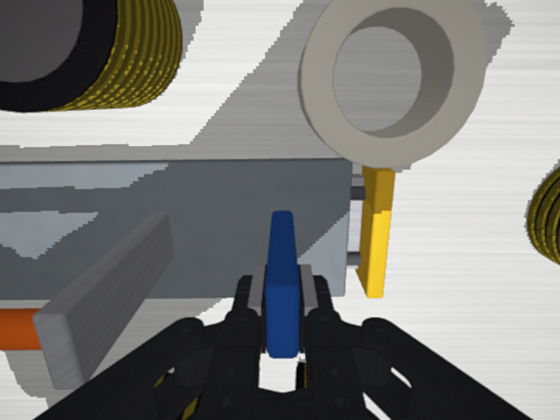

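Request:
{"fn": "apply_moves", "kwargs": {"targets": [[[0,0.001,0],[0,0,0],-1],[[0,0.002,0],[0,0,0],-1],[[0,0.003,0],[0,0,0],-1],[[0,0.004,0],[0,0,0],-1],[[0,0.005,0],[0,0,0],-1],[[0,0.006,0],[0,0,0],-1],[[0,0.007,0],[0,0,0],-1],[[0,0.008,0],[0,0,0],-1],[[0,0.008,0],[0,0,0],-1],[[0,0.008,0],[0,0,0],-1]]}}

```text
t: 6.35
tool_pos: [0.6108, -0.2225, 0.0918]
eef_rot: [2.221, 0.01, -2.216]
wrist_force: [-0.8, 14.4, 7.0]
opening: 0.156
```

```bash
python3 - <<'E'
from h import *
c=snap('wrist','w4')
delta((.609,-.157,.09),-np.pi/2)
E
```

```text
yaw-90 shift [0.0019, -0.0655, 0.0013] turn [0.43, -0.12, 0.1]
yaw90 shift [0.0019, -0.0655, 0.0013] turn [-179.57, -0.15, -0.18]
t 6.4 pos [ 0.6108 -0.2225  0.0918] toolx [ 0.002  0.002 -1.   ] tooly yaw -89.6 F [-1.2 14.   7.5] op 0.155 q [-0.26  0.65  0.73  1.81 -0.54  0.89 -0.85]
```

View pics/w4.png

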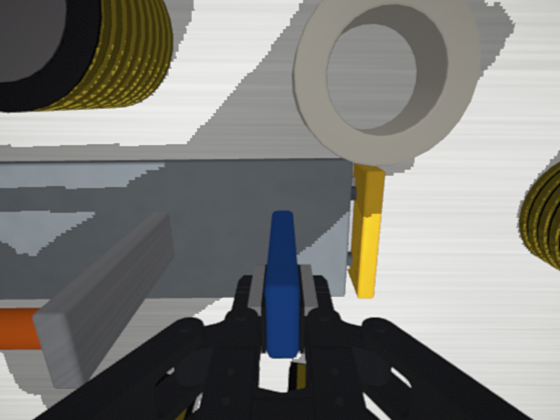

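Request:
{"fn": "apply_moves", "kwargs": {"targets": [[[0,0.002,0],[0,0,0],-1],[[0,0.003,0],[0,0,0],-1],[[0,0.004,0],[0,0,0],-1],[[0,0.004,0],[0,0,0],-1],[[0,0.004,0],[0,0,0],-1],[[0,0.004,0],[0,0,0],-1],[[0,0.0,0],[0,0,0],-1],[[0,0.0,0],[0,0,0],-1],[[0,0.0,0],[0,0,0],-1],[[0,0.0,0],[0,0,0],-1]]}}

```text
t: 7.4
tool_pos: [0.6108, -0.2225, 0.0918]
eef_rot: [2.221, 0.011, -2.217]
wrist_force: [1.4, 5.8, 2.5]
opening: 0.158
```

Request:
{"fn": "apply_moves", "kwargs": {"targets": [[[0,0,0],[0,0,0],1],[[0,0,0],[0,0,0],1],[[0,0,0],[0,0,0],1],[[0,0,0],[0,0,0],1],[[-0.03,0,0],[0,0,0],1],[[-0.06,0,0],[0,0,0],1],[[-0.1,0,0],[0,0,0],1],[[-0.13,0,0],[0,0,0],1],[[-0.15,0,0],[0,0,0],1],[[-0.16,0,0],[0,0,0],1]]}}

```text
t: 8.4
tool_pos: [0.6109, -0.2232, 0.2537]
eef_rot: [2.223, 0.01, -2.214]
wrist_force: [0.0, 0.6, -0.1]
opening: 1.0
```

```bash
python3 - <<'E'
from h import *
c=snap('wrist','w5')
print((-np.array(c['R']).T@c['t']).round(3), np.array(c['R']).round(2))
delta((.50,-.111,.28),np.pi)
E
```

```text
[ 0.696 -0.222  0.397] [[ 0.01 -1.   -0.  ]
 [-0.95 -0.01  0.33]
 [-0.33 -0.   -0.95]]
yaw180 shift [-0.0262, -0.1132, 0.1102] turn [90.42, -0.13, 0.27]
yaw360 shift [-0.0262, -0.1132, 0.1102] turn [-89.58, -0.27, -0.13]
t 8.45 pos [ 0.6111 -0.2233  0.2542] toolx [ 0.005  0.002 -1.   ] tooly yaw -89.6 F [1.7 0.6 1.5] op 0.998 q [-0.36  0.48  0.86  1.68 -0.4   1.16 -0.96]
```

View pics/w5.png

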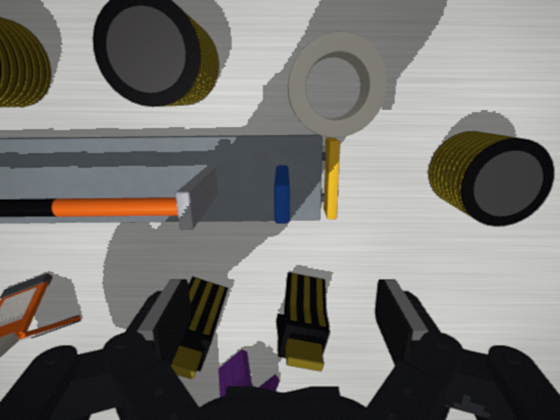

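Request:
{"fn": "apply_moves", "kwargs": {"targets": [[[-0.005,-0.005,-0.01],[-8,0,0],1],[[-0.01,-0.01,-0.02],[-16,0,0],1],[[-0.015,-0.015,-0.035],[-24,0,0],1],[[-0.02,-0.02,-0.05],[-32,0,0],1],[[-0.025,-0.02,-0.06],[-40,0,0],1],[[-0.026,-0.02,-0.075],[-48,0,0],1],[[-0.026,-0.02,-0.09],[-56,0,0],1],[[-0.026,-0.02,-0.1],[-64,0,0],1],[[-0.026,-0.02,-0.11],[-72,0,0],1],[[-0.026,-0.02,-0.12],[-80,0,0],1]]}}

```text
t: 9.45
tool_pos: [0.7309, -0.2024, 0.2789]
eef_rot: [1.33, 1.128, -1.324]
wrist_force: [0.1, 0.1, 0.6]
opening: 1.003
```

```bash
python3 - <<'E'
from h import *
w=load('w5')
print('seam',onz(w,53,208,.132),'orange end',onz(w,178,207,.132))
c=snap('wrist','w6')
delta((.423,-.111,.25),np.radians(-20))
E
```

```text
seam [ 0.60796128 -0.02719974  0.132     ] orange end [ 0.60960944 -0.13374686  0.132     ]
yaw-20 shift [0.028, -0.3193, -0.0432] turn [11.3, -0.16, -0.13]
yaw160 shift [0.028, -0.3193, -0.0432] turn [-168.7, 0.2, -0.24]
t 9.5 pos [ 0.732  -0.2021  0.2788] toolx [ 0.003  0.002 -1.   ] tooly yaw -8.7 F [-0.3  1.3 -0.5] op 1.001 q [-0.12  0.57  0.49  1.35 -0.27  1.28  0.23]
```

View pics/w6.png

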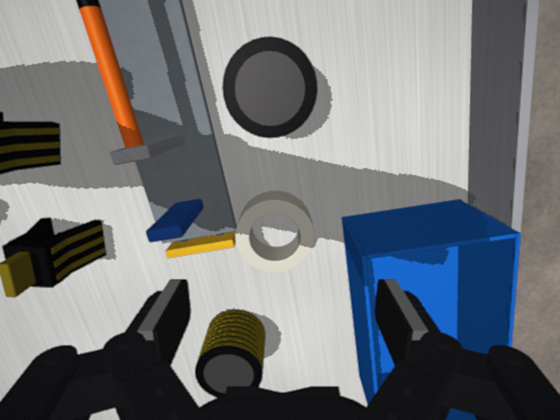

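Request:
{"fn": "apply_moves", "kwargs": {"targets": [[[0,-0.035,-0.005],[2,0,0],1],[[0,-0.07,-0.01],[4,0,0],1],[[0,-0.105,-0.015],[6,0,0],1],[[0,-0.14,-0.02],[7,0,0],1],[[0,-0.175,-0.025],[8,0,0],1],[[0,-0.21,-0.03],[9,0,0],1],[[0,-0.245,-0.035],[10,0,0],1],[[0,-0.28,-0.04],[11,0,0],1],[[0,-0.31,-0.043],[11.3,0,0],1],[[0,-0.319,-0.043],[11.3,0,0],1]]}}

```text
t: 10.5
tool_pos: [0.4202, -0.1105, 0.2771]
eef_rot: [1.467, 1.024, -1.46]
wrist_force: [0.3, 0.2, -0.3]
opening: 0.998
```

```bash
python3 - <<'E'
from h import *
c=snap('wrist','w7')
delta((.423,-.111,.25),np.radians(-20))
E
```

```text
yaw-20 shift [0.0274, 0.0025, -0.0005] turn [-0.12, -0.26, -0.04]
yaw160 shift [0.0274, 0.0025, -0.0005] turn [179.88, -0.07, 0.4]
t 10.55 pos [ 0.4205 -0.1107  0.2774] toolx [ 0.002  0.004 -1.   ] tooly yaw -20.1 F [ 0.2 -0.7  0.4] op 1.0 q [-0.42 -0.06  0.52  2.08  0.03  1.11 -0.26]
```

View pics/w7.png

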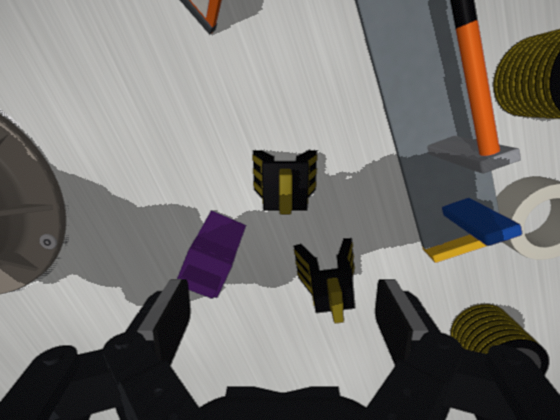

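```bash
python3 - <<'E'
from h import *
c=load('w7')
cv2.imwrite('pics/w7z.png',cv2.resize(c['pixels'][135:335,235:375],None,fx=4,fy=3,interpolation=cv2.INTER_CUBIC)[:600])
hsv=cv2.cvtColor(c['pixels'],cv2.COLOR_BGR2HSV)
for u in (280,284,286,288,291): print(u,[tuple(hsv[v,u]) [2] for v in range(164,216,2)])
m=cv2.inRange(hsv,(20,100,50),(34,255,255)); k,l,s,ce=cv2.connectedComponentsWithStats(m)
for i in range(1,k):
    if s[i,4]>100: print(s[i],ce[i])
E
```

```text
280 [np.uint8(24), np.uint8(20), np.uint8(31), np.uint8(60), np.uint8(60), np.uint8(72), np.uint8(117), np.uint8(118), np.uint8(117), np.uint8(116), np.uint8(115), np.uint8(115), np.uint8(115), np.uint8(114), np.uint8(115), np.uint8(106), np.uint8(63), np.uint8(65), np.uint8(64), np.uint8(66), np.uint8(64), np.uint8(65), np.uint8(65), np.uint8(63), np.uint8(68), np.uint8(92)]
284 [np.uint8(21), np.uint8(22), np.uint8(36), np.uint8(58), np.uint8(58), np.uint8(75), np.uint8(125), np.uint8(129), np.uint8(128), np.uint8(128), np.uint8(126), np.uint8(125), np.uint8(126), np.uint8(126), np.uint8(126), np.uint8(94), np.uint8(68), np.uint8(71), np.uint8(71), np.uint8(69), np.uint8(69), np.uint8(70), np.uint8(71), np.uint8(70), np.uint8(68), np.uint8(81)]
286 [np.uint8(21), np.uint8(23), np.uint8(35), np.uint8(57), np.uint8(57), np.uint8(76), np.uint8(123), np.uint8(127), np.uint8(126), np.uint8(125), np.uint8(124), np.uint8(124), np.uint8(123), np.uint8(122), np.uint8(123), np.uint8(115), np.uint8(69), np.uint8(70), np.uint8(71), np.uint8(70), np.uint8(69), np.uint8(71), np.uint8(70), np.uin
[... 343 characters left out ...]
 np.uint8(70), np.uint8(71), np.uint8(70), np.uint8(69), np.uint8(82)]
291 [np.uint8(21), np.uint8(20), np.uint8(21), np.uint8(28), np.uint8(38), np.uint8(53), np.uint8(85), np.uint8(83), np.uint8(83), np.uint8(83), np.uint8(82), np.uint8(80), np.uint8(80), np.uint8(80), np.uint8(80), np.uint8(59), np.uint8(54), np.uint8(55), np.uint8(55), np.uint8(54), np.uint8(55), np.uint8(53), np.uint8(51), np.uint8(60), np.uint8(86), np.uint8(108)]
[ 494   30   66   88 3318] [527.03164557  74.89903556]
[279 169  13  45 551] [285.13611615 190.92196007]
[423 234  63  28 837] [453.72043011 247.77658303]
[328 278  15  45 476] [335.57142857 300.23529412]
[ 451  304   85   49 1653] [484.91530551 327.62129462]
```

View pics/w7z.png

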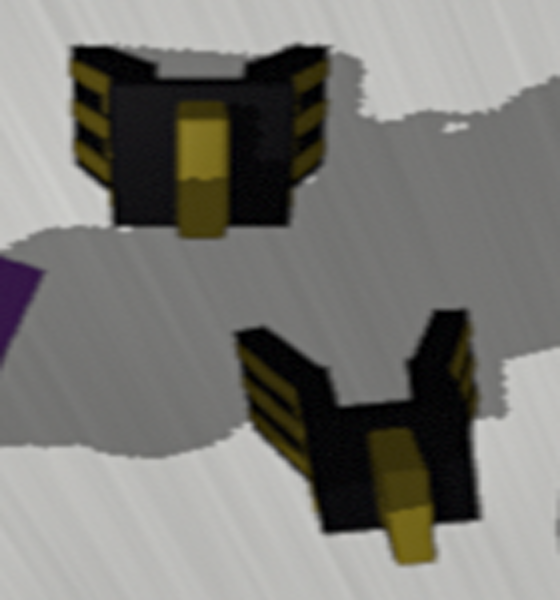

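```bash
python3 - <<'E'
from h import *
c=load('w7')
print((-c['R'].T@c['t']).round(3))
P=[onz(c,u-.5,v-.5,.122)[:2] for u,v in [(279.5,174.3),(292.2,174.3),(280,214),(291.5,214)]]
print(np.round(P,4)); a=(P[0]+P[1])/2;b=(P[2]+P[3])/2
print('c',(a+b)/2,'len',np.linalg.norm(a-b),'wid',np.linalg.norm(P[0]-P[1]),np.linalg.norm(P[2]-P[3]),'ang of y',np.degrees(np.arctan2(*(a-b)[::-1]))-90)
hsv=cv2.cvtColor(c['pixels'],cv2.COLOR_BGR2HSV)
for u in (332,334,336,338,340): print(u,hsv[274:326:2,u,2])
delta((.423,-.111,.25),np.radians(-20))
E
```

```text
[ 0.45  -0.031  0.42 ]
[[ 0.4246 -0.0895]
 [ 0.4356 -0.0935]
 [ 0.4116 -0.126 ]
 [ 0.422  -0.1298]]
c [ 0.42344196 -0.10970288] len 0.03881317810253074 wid 0.011739758832437672 0.011073980347012393 ang of y -20.1438118867095
332 [ 11   6  45  53  55  53  54  54  53  62  69  67  66  66  64  63  96  86
  81  85  98 123 146 167 186 188]
334 [  7   9  51  54  54  54  54  55  53  64  70  69  70  69  69  71 113 117
 116 114 113 108 104 103 131 184]
336 [  5   6  48  53  54  54  54  54  54  67  69  69  68  68  68  81 117 115
 114 115 114 116 115 114 118 183]
338 [  4   5  12  23  38  48  53  55  54  67  71  70  70  69  67  92 116 115
 115 114 114 114 113 113 120 180]
340 [ 10   4   8  11   5   8  23  32  47  65  69  69  69  69  67 111 116 114
 114 113 112 113 112 112 127 189]
yaw-20 shift [0.0274, 0.0025, -0.0005] turn [-0.12, -0.26, -0.04]
yaw160 shift [0.0274, 0.0025, -0.0005] turn [179.88, -0.07, 0.4]
t 10.55 pos [ 0.4205 -0.1107  0.2774] toolx [ 0.002  0.004 -1.   ] tooly yaw -20.1 F [ 0.2 -0.7  0.4] op 1.0 q [-0.42 -0.06  0.52  2.08  0.03  1.11 -0.26]
```

Request:
{"fn": "apply_moves", "kwargs": {"newtons": 40, "targets": [[[0.02,0.002,0],[0,0,0],-0.2],[[0.045,0.003,0],[0,0,0],-0.2],[[0.07,0.003,0],[0,0,0],-0.2],[[0.095,0.003,0],[0,0,0],-0.2],[[0.12,0.003,0],[0,0,0],-0.2],[[0.145,0.003,0],[0,0,0],-0.2],[[0.165,0.003,0],[0,0,0],-0.2],[[0.18,0.003,0],[0,0,0],-0.2],[[0.18,0.003,0],[0,0,0],-1],[[0.18,0.003,0],[0,0,0],-1]]}}

```text
t: 11.55
tool_pos: [0.4237, -0.1115, 0.0972]
eef_rot: [1.467, 1.024, -1.462]
wrist_force: [0.6, 0.0, -3.3]
opening: 0.13
```

Request:
{"fn": "apply_moves", "kwargs": {"targets": [[[0,0,0],[0,0,0],-1],[[0,0,0],[0,0,0],-1],[[0,0,0],[0,0,0],-1],[[0,0,0],[0,0,0],-1],[[-0.01,0,0],[0,0,0],-1],[[-0.02,0,0],[0,0,0],-1],[[-0.04,0,0],[0,0,0],-1],[[-0.06,0,0],[0,0,0],-1],[[-0.08,0,0],[0,0,0],-1],[[-0.1,0,0],[0,0,0],-1]]}}

```text
t: 12.55
tool_pos: [0.4236, -0.1121, 0.199]
eef_rot: [1.468, 1.023, -1.462]
wrist_force: [-0.4, -0.0, -3.1]
opening: 0.133
```

```bash
python3 - <<'E'
from h import *
c=snap('wrist','w8')
delta((.606,.142,.27),np.radians(1))
E
```

```text
yaw1 shift [-0.0665, 0.0821, -0.3018] turn [-21.26, -0.25, -0.27]
yaw181 shift [-0.0665, 0.0821, -0.3018] turn [158.74, -0.37, 0.36]
t 12.6 pos [ 0.4248 -0.1124  0.2016] toolx [ 0.005  0.004 -1.   ] tooly yaw -20.3 F [ 1.6 -1.   2.1] op 0.132 q [-0.42  0.06  0.56  2.17 -0.04  0.92 -0.18]
```

View pics/w8.png

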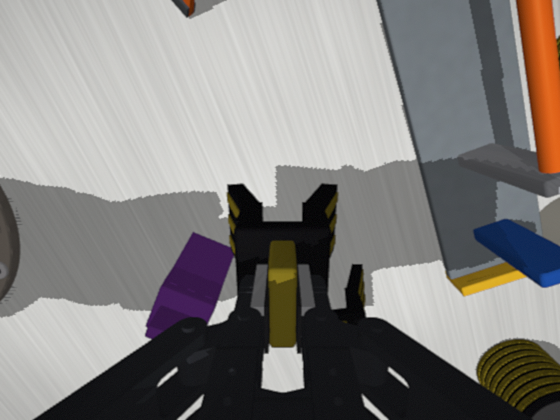

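Request:
{"fn": "apply_moves", "kwargs": {"targets": [[[-0.03,0.0,-0.01],[0,0,0],-1],[[-0.06,0.01,-0.04],[-3,0,0],-1],[[-0.07,0.02,-0.075],[-6,0,0],-1],[[-0.07,0.03,-0.11],[-9,0,0],-1],[[-0.07,0.04,-0.145],[-12,0,0],-1],[[-0.07,0.05,-0.18],[-15,0,0],-1],[[-0.07,0.06,-0.215],[-17,0,0],-1],[[-0.07,0.07,-0.25],[-19,0,0],-1],[[-0.07,0.078,-0.28],[-21.3,0,0],-1],[[-0.07,0.082,-0.3],[-21.3,0,0],-1]]}}

```text
t: 13.6
tool_pos: [0.6061, 0.1425, 0.2736]
eef_rot: [1.199, 1.217, -1.188]
wrist_force: [-0.7, 0.5, -2.8]
opening: 0.132
```

```bash
python3 - <<'E'
from h import *
c=snap('wrist','w9'); 
delta((.606,.142,.24),np.radians(1))
E
```

```text
yaw1 shift [0.0333, -0.001, 0.0033] turn [0.28, -0.23, -0.33]
yaw181 shift [0.0333, -0.001, 0.0033] turn [-179.72, 0.52, -0.36]
t 13.65 pos [0.6068 0.1452 0.2733] toolx [ 0.006  0.004 -1.   ] tooly yaw 1.3 F [ 0.7  3.  -2.5] op 0.132 q [-0.63  0.32  0.37  1.7  -0.13  1.14 -0.2 ]
```

View pics/w9.png

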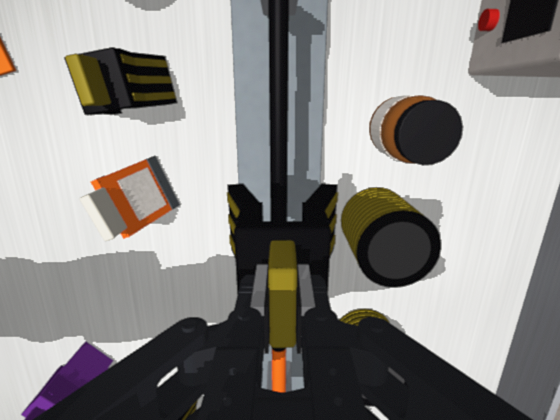

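```bash
python3 - <<'E'
from h import *
c=load('w9'); g=cv2.cvtColor(c['pixels'],cv2.COLOR_BGR2GRAY)
for v in (60,100,140,170,190):
    r=np.flatnonzero(g[v,262:292]<50)+262; u=(r.min()+r.max())/2; print(v,r.min(),r.max(),onz(c,u,v,.125).round(4))
hsv=cv2.cvtColor(c['pixels'],cv2.COLOR_BGR2HSV)
m=cv2.inRange(hsv,(5,150,60),(18,255,255))
for v in (352,365,380): r=np.flatnonzero(m[v,262:300])+262; print(v,r.min(),r.max(),onz(c,r.mean(),v,.125).round(4))
E
```

```text
60 270 287 [0.6016 0.2586 0.125 ]
100 270 286 [0.6017 0.228  0.125 ]
140 270 286 [0.6022 0.1949 0.125 ]
170 271 286 [0.6031 0.1684 0.125 ]
190 271 286 [0.6034 0.1498 0.125 ]
352 272 284 [ 0.6059 -0.0345  0.125 ]
365 272 285 [ 0.6068 -0.0525  0.125 ]
380 272 285 [ 0.6072 -0.0741  0.125 ]
```

Request:
{"fn": "apply_moves", "kwargs": {"targets": [[[0.01,-0.003,0.002],[0.3,-0.2,-0.3],-1],[[0.02,-0.003,0.002],[0.3,-0.2,-0.3],-1],[[0.03,-0.003,0.002],[0.3,-0.2,-0.3],-1],[[0.04,-0.003,0.002],[0.3,-0.2,-0.3],-1],[[0.05,-0.003,0.002],[0.3,-0.2,-0.3],-1],[[0.06,-0.003,0.002],[0.3,-0.2,-0.3],-1],[[0.07,-0.003,0.002],[0.3,-0.2,-0.3],-1],[[0.08,-0.003,0.002],[0.3,-0.2,-0.3],-1],[[0.085,-0.003,0.002],[0.3,-0.2,-0.3],-1],[[0.085,-0.003,0.002],[0.3,-0.2,-0.3],-1]]}}

```text
t: 14.65
tool_pos: [0.604, 0.1434, 0.1874]
eef_rot: [1.196, 1.218, -1.197]
wrist_force: [-0.2, -0.1, -3.0]
opening: 0.131
```

```bash
python3 - <<'E'
from h import *
c=snap('wrist','w10'); snap('scene','s10')
delta((.6035,.143,.15),np.radians(1))
E
```

```text
yaw1 shift [0.0385, -0.001, 0.0005] turn [-0.03, -0.03, -0.05]
yaw181 shift [0.0385, -0.001, 0.0005] turn [179.97, -0.08, 0.05]
t 14.75 pos [0.6045 0.1435 0.1885] toolx [ 0.001  0.001 -1.   ] tooly yaw 1.0 F [-0.2  0.8 -3.3] op 0.13 q [-0.61  0.39  0.35  1.79 -0.16  0.98 -0.18]
```

View pics/s10.png

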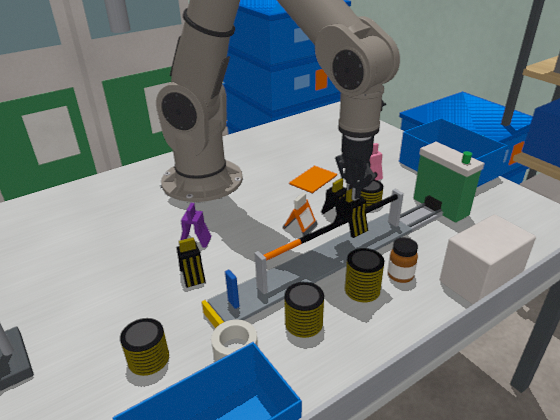

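Carriage at the stop, saddle straddling the bar (scene px 355,212). Continue down to seat.

Request:
{"fn": "apply_moves", "kwargs": {"targets": [[[0.008,-0.001,0],[0,0,0],-1],[[0.014,-0.001,0],[0,0,0],-1],[[0.02,-0.001,0],[0,0,0],-1],[[0.025,-0.001,0],[0,0,0],-1],[[0.03,-0.001,0],[0,0,0],-1],[[0.033,-0.001,0],[0,0,0],-1],[[0.035,-0.001,0],[0,0,0],-1],[[0.036,-0.001,0],[0,0,0],-1],[[0.036,-0.001,0],[0,0,0],-1],[[0.036,-0.001,0],[0,0,0],-1]]}}

```text
t: 15.75
tool_pos: [0.6036, 0.1435, 0.1527]
eef_rot: [1.198, 1.217, -1.196]
wrist_force: [0.1, -0.2, -2.8]
opening: 0.134
```

```bash
python3 - <<'E'
from h import *
c=snap('wrist','w11')
delta((.6035,.143,.15),np.radians(1))
E
```

```text
yaw1 shift [0.0027, -0.0001, 0.0006] turn [-0.02, -0.04, -0.06]
yaw181 shift [0.0027, -0.0001, 0.0006] turn [179.98, -0.1, 0.06]
t 15.8 pos [0.6036 0.1436 0.1527] toolx [ 0.001  0.001 -1.   ] tooly yaw 1.0 F [-0.6 -0.3 -3.6] op 0.132 q [-0.6   0.43  0.34  1.82 -0.18  0.92 -0.16]
```

View pics/w11.png

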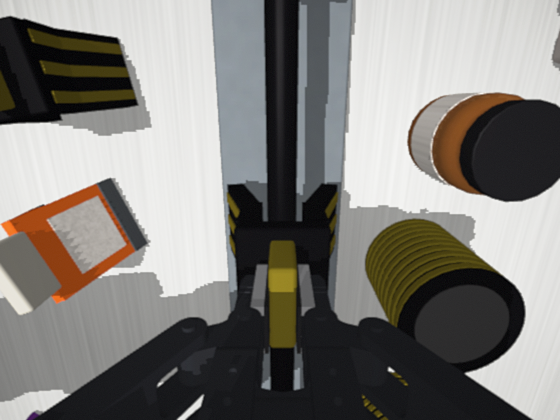

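Request:
{"fn": "apply_moves", "kwargs": {"targets": [[[0.001,0,0],[0,0,0],-1],[[0.002,0,0],[0,0,0],-1],[[0.003,0,0],[0,0,0],-1],[[0.003,0,0],[0,0,0],-1],[[0.003,0,0],[0,0,0],-0.3],[[0.003,0,0],[0,0,0],-0.3],[[0.003,0,0],[0,0,0],-0.3],[[-0.01,0,0],[0,0,0],-0.3],[[-0.03,0,0],[0,0,0],-0.3],[[-0.05,0,0],[0,0,0],-0.3]]}}

```text
t: 16.8
tool_pos: [0.6036, 0.1434, 0.2042]
eef_rot: [1.198, 1.217, -1.196]
wrist_force: [-0.4, 0.4, 0.7]
opening: 0.353
```

```bash
python3 - <<'E'
from h import *
c=snap('wrist','w12')
delta((.47,.20,.26),np.radians(10))
E
```

```text
yaw10 shift [-0.0529, -0.1339, -0.0587] turn [-9.05, -0.1, -0.31]
yaw190 shift [-0.0529, -0.1339, -0.0587] turn [170.95, -0.46, 0.15]
t 16.85 pos [0.6051 0.1437 0.2077] toolx [ 0.005  0.002 -1.   ] tooly yaw 1.0 F [1.2 0.9 3.8] op 0.348 q [-0.62  0.37  0.36  1.77 -0.15  1.02 -0.18]
```

View pics/w12.png

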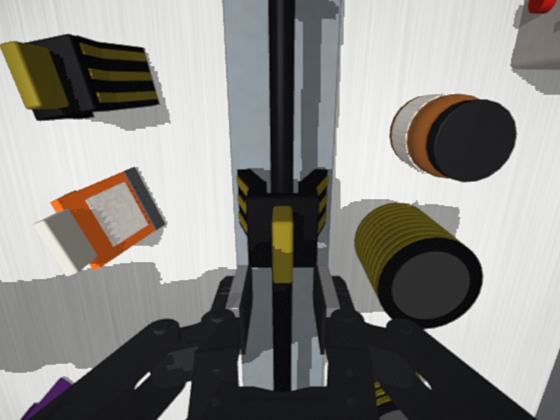

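Request:
{"fn": "apply_moves", "kwargs": {"targets": [[[-0.03,-0.01,0],[-1,0,0],-0.2],[[-0.05,-0.03,-0.02],[-2,0,0],-0.2],[[-0.068,-0.05,-0.03],[-3,0,0],-0.2],[[-0.068,-0.075,-0.04],[-4,0,0],-0.2],[[-0.068,-0.1,-0.05],[-5,0,0],-0.2],[[-0.068,-0.12,-0.06],[-6,0,0],-0.2],[[-0.068,-0.14,-0.07],[-7,0,0],-0.2],[[-0.068,-0.155,-0.085],[-9,0,0],-0.2],[[-0.068,-0.168,-0.098],[-9,0,0],-0.2],[[-0.068,-0.168,-0.098],[-9,0,0],-0.2]]}}

```text
t: 17.85
tool_pos: [0.4335, 0.2411, 0.2753]
eef_rot: [1.081, 1.286, -1.072]
wrist_force: [-0.8, 0.1, -0.6]
opening: 0.399
```

```bash
python3 - <<'E'
from h import *
c=snap('wrist','w13')
cv2.imwrite('pics/w13z.png',cv2.resize(c['pixels'][120:270,190:370],None,fx=4,fy=4,interpolation=cv2.INTER_CUBIC))
delta((.435,.239,.097),np.radians(10))
E
```

```text
yaw10 shift [0.1783, -0.0007, 0.0014] turn [0.12, -0.1, -0.33]
yaw190 shift [0.1783, -0.0007, 0.0014] turn [-179.88, 0.52, -0.16]
t 17.9 pos [0.4345 0.24   0.2753] toolx [ 0.005  0.003 -1.   ] tooly yaw 10.1 F [ 0.4 -1.5 -0.3] op 0.405 q [-0.87  0.08  0.25  1.96 -0.02  1.1  -0.43]
```

View pics/w13.png

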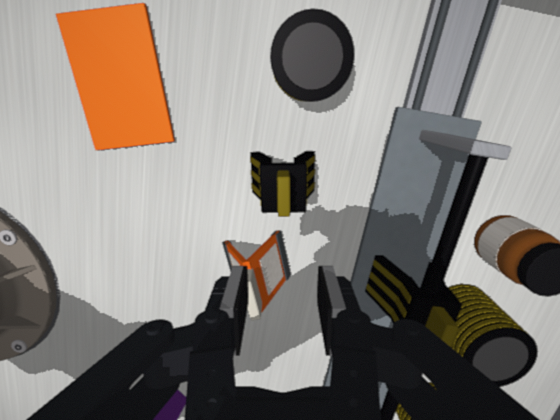

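View pics/w13z.png

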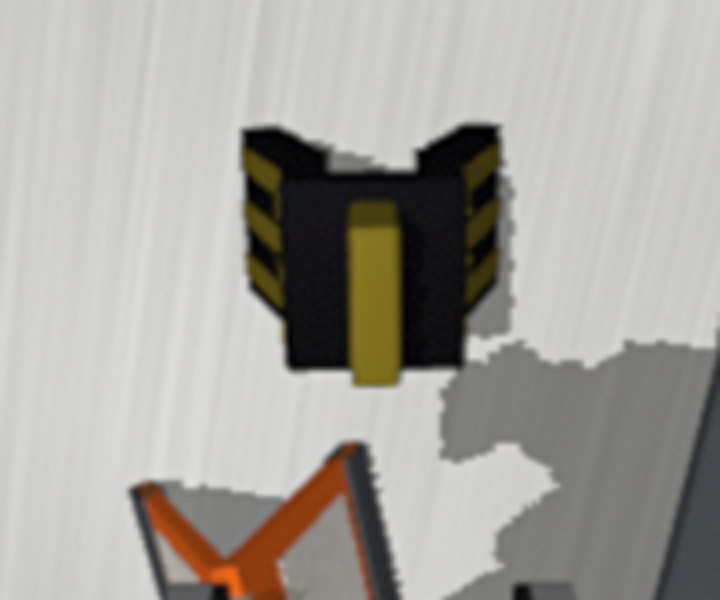

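```bash
cat >> h.py <<'E'
def fin(c,pts,z=.122):
    P=[onz(c,u-.5,v-.5,z)[:2] for u,v in pts]
    a=(P[0]+P[1])/2;b=(P[2]+P[3])/2
    ang=np.degrees(np.arctan2(*(a-b)[::-1]))-90
    print('c',((a+b)/2).round(4),'len',np.linalg.norm(a-b).round(4),'wid',np.linalg.norm(P[0]-P[1]).round(4),'yaw',ang.round(2)); return (a+b)/2,ang
E
python3 - <<'E'
from h import *
c=load('w13')
p,a=fin(c,[(277.25,176),(290.25,176),(278.5,216.2),(290,216.2)])
delta((*p,.097),np.radians(a))
E
```

```text
c [0.4357 0.2416] len 0.0392 wid 0.012 yaw 10.92
yaw11 shift [0.1783, 0.0004, -0.001] turn [-0.8, -0.1, -0.33]
yaw191 shift [0.1783, 0.0004, -0.001] turn [179.2, -0.52, 0.15]
t 17.9 pos [0.4345 0.24   0.2753] toolx [ 0.005  0.003 -1.   ] tooly yaw 10.1 F [ 0.4 -1.5 -0.3] op 0.405 q [-0.87  0.08  0.25  1.96 -0.02  1.1  -0.43]
```

Request:
{"fn": "apply_moves", "kwargs": {"newtons": 40, "targets": [[[0.02,0,-0.001],[-0.8,0,-0.3],-0.2],[[0.045,0,-0.001],[-0.8,0,-0.3],-0.2],[[0.07,0,-0.001],[-0.8,0,-0.3],-0.2],[[0.095,0,-0.001],[-0.8,0,-0.3],-0.2],[[0.12,0,-0.001],[-0.8,0,-0.3],-0.2],[[0.145,0,-0.001],[-0.8,0,-0.3],-0.2],[[0.165,0,-0.001],[-0.8,0,-0.3],-0.2],[[0.178,0,-0.001],[-0.8,0,-0.3],-0.2],[[0.178,0,-0.001],[-0.8,0,-0.3],-0.2],[[0.178,0,-0.001],[-0.8,0,-0.3],-1]]}}

```text
t: 18.9
tool_pos: [0.4358, 0.2415, 0.0978]
eef_rot: [1.069, 1.294, -1.066]
wrist_force: [0.5, 0.2, 1.0]
opening: 0.244
```

Request:
{"fn": "apply_moves", "kwargs": {"targets": [[[0,0,0],[0,0,0],-1],[[0,0,0],[0,0,0],-1],[[0,0,0],[0,0,0],-1],[[-0.02,0,0],[0,0,0],-1],[[-0.04,0,0],[0,0,0],-1],[[-0.06,0,0],[0,0,0],-1],[[-0.08,0,0],[0,0,0],-1],[[-0.11,0,0],[0,0,0],-1],[[-0.14,0,0],[0,0,0],-1],[[-0.17,0,0],[0,0,0],-1]]}}

```text
t: 19.9
tool_pos: [0.4354, 0.2409, 0.2692]
eef_rot: [1.07, 1.294, -1.066]
wrist_force: [0.5, -0.4, -2.7]
opening: 0.131
```

```bash
python3 - <<'E'
from h import *
c=snap('wrist','w14')
delta((.602,.223,.265),np.radians(1))
E
```

```text
yaw1 shift [0.0096, 0.1583, 0.0498] turn [9.89, -0.29, -0.31]
yaw181 shift [0.0096, 0.1583, 0.0498] turn [-170.11, 0.47, -0.44]
t 19.95 pos [0.4371 0.2419 0.2739] toolx [ 0.005  0.006 -1.   ] tooly yaw 10.9 F [2.7 1.1 3.2] op 0.128 q [-0.87  0.09  0.25  1.96 -0.03  1.09 -0.41]
```

View pics/w14.png

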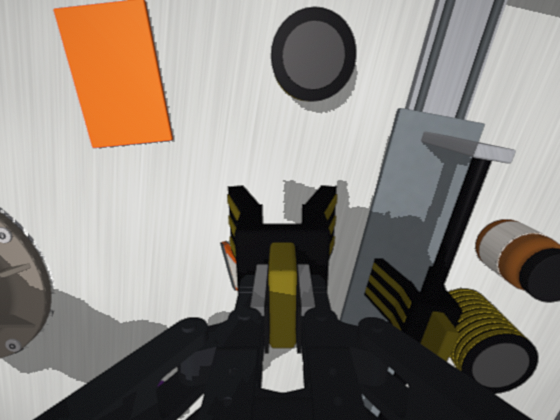

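Request:
{"fn": "apply_moves", "kwargs": {"targets": [[[0,0.02,0.005],[1,0,0],-1],[[0,0.04,0.01],[2,0,0],-1],[[0,0.06,0.02],[3,0,0],-1],[[0,0.08,0.025],[5,0,0],-1],[[0,0.1,0.03],[6,0,0],-1],[[0,0.12,0.035],[7,0,0],-1],[[0,0.14,0.045],[8,0,0],-1],[[0,0.15,0.05],[9,0,0],-1],[[0,0.158,0.05],[9.9,-0.3,-0.3],-1],[[0,0.158,0.05],[9.9,-0.3,-0.3],-1]]}}

```text
t: 20.95
tool_pos: [0.6019, 0.2232, 0.2743]
eef_rot: [1.196, 1.217, -1.197]
wrist_force: [-0.3, 0.2, -2.1]
opening: 0.133
```

```bash
python3 - <<'E'
from h import *
c=snap('wrist','w15')
delta((.6022,.223,.15),np.radians(1))
E
```

```text
yaw1 shift [0.1243, 0.0009, 0.0002] turn [0.02, 0.01, 0.02]
yaw181 shift [0.1243, 0.0009, 0.0002] turn [-179.98, -0.04, 0.02]
t 21.0 pos [0.6013 0.2232 0.2743] toolx [-0. -0. -1.] tooly yaw 1.0 F [-0.1 -0.2 -2.4] op 0.129 q [-0.72  0.35  0.35  1.65 -0.13  1.16 -0.33]
```

View pics/w15.png

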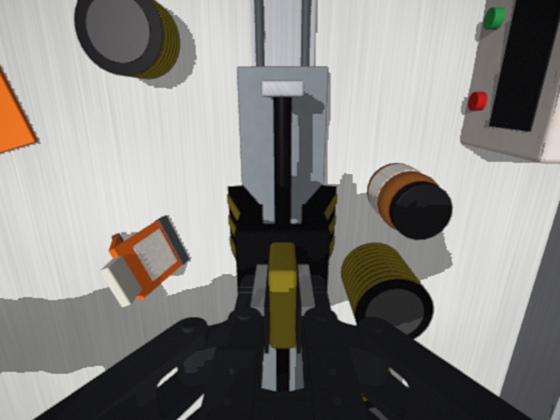

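Bar centred (u≈283) between the feet (229–336). Lowering.

Request:
{"fn": "apply_moves", "kwargs": {"targets": [[[0.015,0.001,0],[0,0,0],-1],[[0.03,0.001,0],[0,0,0],-1],[[0.045,0.001,0],[0,0,0],-1],[[0.06,0.001,0],[0,0,0],-1],[[0.075,0.001,0],[0,0,0],-1],[[0.085,0.001,0],[0,0,0],-1],[[0.095,0.001,0],[0,0,0],-1],[[0.105,0.001,0],[0,0,0],-1],[[0.115,0.001,0],[0,0,0],-1],[[0.12,0.001,0],[0,0,0],-1]]}}

```text
t: 22.0
tool_pos: [0.602, 0.2231, 0.1533]
eef_rot: [1.195, 1.218, -1.197]
wrist_force: [-0.4, 0.8, -2.2]
opening: 0.133
```

Request:
{"fn": "apply_moves", "kwargs": {"targets": [[[0.002,0,0],[0,0,0],-1],[[0.004,0,0],[0,0,0],-1],[[0.005,0,0],[0,0,0],-1],[[0.005,0,0],[0,0,0],-1],[[0.005,0,0],[0,0,0],-0.3],[[0.005,0,0],[0,0,0],-0.3],[[0.005,0,0],[0,0,0],-0.3],[[-0.02,0,0],[0,0,0],-0.3],[[-0.06,0,0],[0,0,0],-0.3],[[-0.1,0,0],[0,0,0],-0.3]]}}

```text
t: 23.0
tool_pos: [0.6018, 0.2229, 0.254]
eef_rot: [1.194, 1.218, -1.198]
wrist_force: [0.7, 0.7, -0.2]
opening: 0.35
```

```bash
python3 - <<'E'
from h import *
c=snap('wrist','w16')
delta((.432,-.248,.277),np.radians(-11))
E
```

```text
yaw-11 shift [-0.0178, -0.1804, 0.4686] turn [11.98, -0.18, -0.3]
yaw169 shift [-0.0178, -0.1804, 0.4686] turn [-168.02, 0.44, -0.27]
t 23.05 pos [0.6044 0.2236 0.2614] toolx [ 0.005  0.003 -1.   ] tooly yaw 1.0 F [1.3 1.3 6.6] op 0.356 q [-0.72  0.36  0.35  1.66 -0.13  1.13 -0.32]
```

View pics/w16.png

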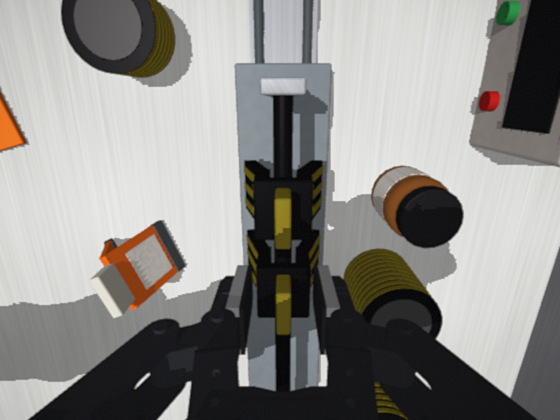

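Two saddles hang square. Now the third (near y −0.248).

Request:
{"fn": "apply_moves", "kwargs": {"targets": [[[-0.015,-0.02,0.04],[1,0,0],-0.2],[[-0.018,-0.035,0.08],[2,0,0],-0.2],[[-0.018,-0.055,0.12],[3,0,0],-0.2],[[-0.018,-0.07,0.16],[4,0,0],-0.2],[[-0.018,-0.09,0.2],[5,0,0],-0.2],[[-0.018,-0.105,0.24],[6,0,0],-0.2],[[-0.018,-0.12,0.28],[7,0,0],-0.2],[[-0.018,-0.135,0.32],[8,0,0],-0.2],[[-0.018,-0.15,0.36],[9,0,0],-0.2],[[-0.018,-0.16,0.4],[10,0,0],-0.2]]}}

```text
t: 24.05
tool_pos: [0.4502, -0.1807, 0.2775]
eef_rot: [1.33, 1.128, -1.318]
wrist_force: [0.9, -0.3, 0.3]
opening: 0.402
```

Request:
{"fn": "apply_moves", "kwargs": {"targets": [[[0,-0.01,0.02],[1,0,0],-0.2],[[0,-0.02,0.045],[2,0,0],-0.2],[[0,-0.02,0.06],[2,0,0],-0.2],[[0,-0.02,0.065],[2,0,0],-0.2],[[0,-0.02,0.065],[2,0,0],-0.2],[[0,-0.02,0.065],[2,0,0],-0.2],[[0,-0.02,0.065],[2,0,0],-0.2],[[0,-0.02,0.065],[2,0,0],-0.2],[[0,-0.02,0.065],[2,0,0],-0.2],[[0,-0.02,0.065],[2,0,0],-0.2]]}}

```text
t: 25.05
tool_pos: [0.4203, -0.2415, 0.2772]
eef_rot: [1.356, 1.11, -1.343]
wrist_force: [-0.2, 0.1, 0.5]
opening: 0.402
```

```bash
python3 - <<'E'
from h import *
c=snap('wrist','w17')
cv2.imwrite('pics/w17z.png',cv2.resize(c['pixels'][120:270,190:370],None,fx=4,fy=4,interpolation=cv2.INTER_CUBIC))
delta((.432,-.248,.097),np.radians(-11))
E
```

```text
yaw-11 shift [0.1802, 0.0118, 0.0048] turn [-0.06, -0.25, -0.32]
yaw169 shift [0.1802, 0.0118, 0.0048] turn [179.94, -0.5, 0.39]
t 25.1 pos [ 0.4202 -0.2416  0.2772] toolx [ 0.006  0.003 -1.   ] tooly yaw -11.1 F [ 0.4  0.1 -0.3] op 0.403 q [-0.27  0.05  0.7   2.   -0.04  1.1   0.26]
```

View pics/w17.png

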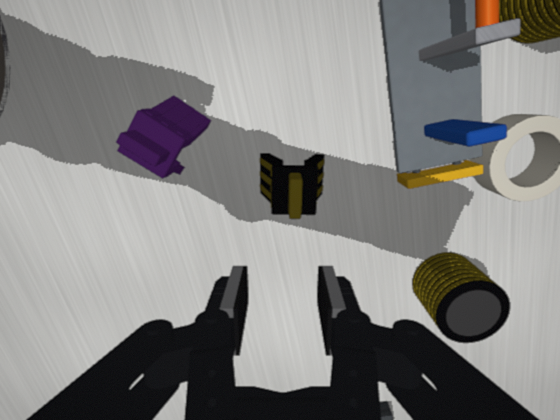

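View pics/w17z.png

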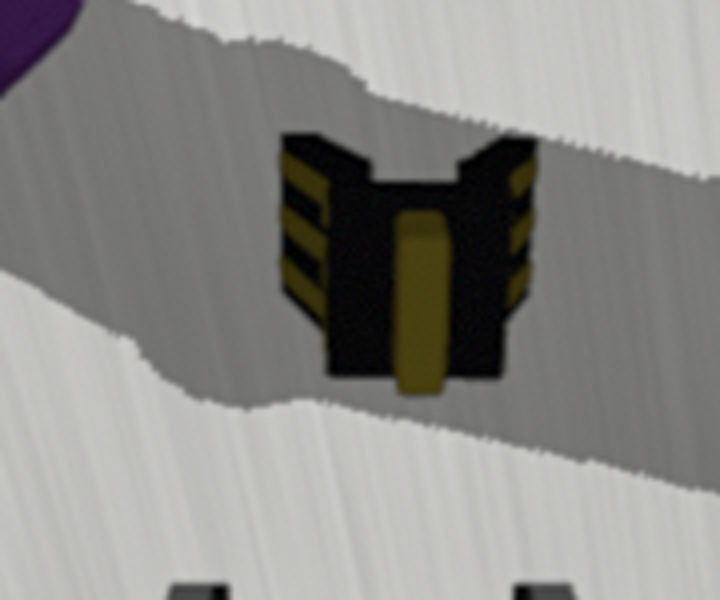

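```bash
python3 - <<'E'
from h import *
c=load('w17')
p,a=fin(c,[(288.75,179),(302.4,179),(289.25,218.4),(301,218.4)])
delta((*p,.097),np.radians(a))
E
```

```text
c [ 0.4323 -0.2465] len 0.0389 wid 0.0127 yaw -11.0
yaw-11 shift [0.1802, 0.0118, 0.0033] turn [-0.06, -0.25, -0.32]
yaw169 shift [0.1802, 0.0118, 0.0033] turn [179.94, -0.5, 0.39]
t 25.1 pos [ 0.4202 -0.2416  0.2772] toolx [ 0.006  0.003 -1.   ] tooly yaw -11.1 F [ 0.4  0.1 -0.3] op 0.403 q [-0.27  0.05  0.7   2.   -0.04  1.1   0.26]
```

Request:
{"fn": "apply_moves", "kwargs": {"newtons": 40, "targets": [[[0.02,0.006,0.003],[0,-0.2,-0.3],-0.2],[[0.045,0.012,0.003],[0,-0.2,-0.3],-0.2],[[0.07,0.012,0.003],[0,-0.2,-0.3],-0.2],[[0.095,0.012,0.003],[0,-0.2,-0.3],-0.2],[[0.12,0.012,0.003],[0,-0.2,-0.3],-0.2],[[0.145,0.012,0.003],[0,-0.2,-0.3],-0.2],[[0.165,0.012,0.003],[0,-0.2,-0.3],-0.2],[[0.18,0.012,0.003],[0,-0.2,-0.3],-0.2],[[0.18,0.012,0.003],[0,-0.2,-0.3],-0.2],[[0.18,0.012,0.003],[0,-0.2,-0.3],-1]]}}

```text
t: 26.1
tool_pos: [0.4326, -0.2464, 0.0975]
eef_rot: [1.351, 1.112, -1.35]
wrist_force: [-0.2, -0.0, 0.6]
opening: 0.242
```

Request:
{"fn": "apply_moves", "kwargs": {"targets": [[[0,0,0],[0,0,0],-1],[[0,0,0],[0,0,0],-1],[[0,0,0],[0,0,0],-1],[[-0.02,0,0],[0,0,0],-1],[[-0.04,0,0],[0,0,0],-1],[[-0.06,0,0],[0,0,0],-1],[[-0.08,0,0],[0,0,0],-1],[[-0.11,0,0],[0,0,0],-1],[[-0.14,0,0],[0,0,0],-1],[[-0.17,0,0],[0,0,0],-1]]}}

```text
t: 27.1
tool_pos: [0.4322, -0.2466, 0.2689]
eef_rot: [1.351, 1.112, -1.35]
wrist_force: [0.6, 0.2, -1.9]
opening: 0.133
```

```bash
python3 - <<'E'
from h import *
c=snap('wrist','w18')
delta((.6048,.063,.275),np.radians(1))
E
```

```text
yaw1 shift [-0.001, 0.1079, -0.3379] turn [-12.13, -0.01, -0.3]
yaw181 shift [-0.001, 0.1079, -0.3379] turn [167.87, -0.45, 0.02]
t 27.15 pos [ 0.4337 -0.2477  0.2731] toolx [ 0.005 -0.    -1.   ] tooly yaw -11.1 F [ 3.3 -1.7  4.8] op 0.129 q [-0.28  0.09  0.73  1.98 -0.07  1.09  0.29]
```

View pics/w18.png

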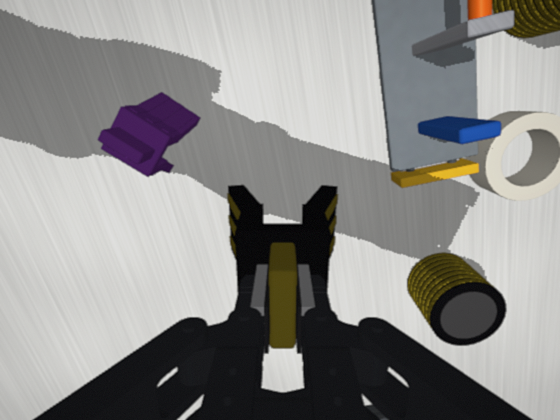

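Request:
{"fn": "apply_moves", "kwargs": {"targets": [[[-0.005,0.01,-0.03],[-1,0,0],-1],[[-0.005,0.02,-0.065],[-2,0,0],-1],[[-0.005,0.03,-0.1],[-3,0,0],-1],[[-0.005,0.045,-0.14],[-4,0,0],-1],[[-0.005,0.06,-0.18],[-6,0,0],-1],[[-0.005,0.07,-0.22],[-8,0,0],-1],[[-0.005,0.085,-0.26],[-10,0,0],-1],[[-0.005,0.095,-0.3],[-11,0,0],-1],[[-0.005,0.105,-0.325],[-12.1,0,-0.3],-1],[[-0.005,0.108,-0.338],[-12.1,0,-0.3],-1]]}}

```text
t: 28.15
tool_pos: [0.6057, 0.0658, 0.2785]
eef_rot: [1.194, 1.219, -1.194]
wrist_force: [-0.3, 0.5, -1.4]
opening: 0.134
```

```bash
python3 - <<'E'
from h import *
c=snap('wrist','w19')
delta((.6049,.063,.15),np.radians(1))
E
```

```text
yaw1 shift [0.1284, -0.001, 0.0038] turn [0.15, -0.03, 0.01]
yaw181 shift [0.1284, -0.001, 0.0038] turn [-179.85, -0.02, -0.04]
t 28.2 pos [0.6058 0.0667 0.2784] toolx [-0.  0. -1.] tooly yaw 1.2 F [ 0.2  2.7 -2.1] op 0.132 q [-0.6   0.3   0.49  1.73 -0.15  1.15 -0.05]
```

View pics/w19.png

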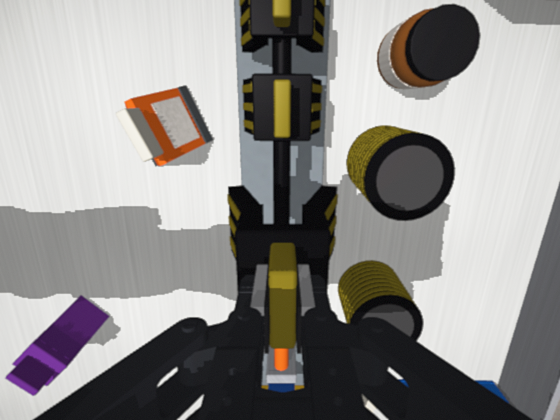

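Request:
{"fn": "apply_moves", "kwargs": {"targets": [[[0.015,-0.001,0.003],[0,0,0],-1],[[0.03,-0.001,0.003],[0,0,0],-1],[[0.045,-0.001,0.003],[0,0,0],-1],[[0.06,-0.001,0.003],[0,0,0],-1],[[0.075,-0.001,0.003],[0,0,0],-1],[[0.088,-0.001,0.003],[0,0,0],-1],[[0.1,-0.001,0.003],[0,0,0],-1],[[0.11,-0.001,0.003],[0,0,0],-1],[[0.12,-0.001,0.003],[0,0,0],-1],[[0.124,-0.001,0.003],[0,0,0],-1]]}}

```text
t: 29.2
tool_pos: [0.6045, 0.0638, 0.1533]
eef_rot: [1.194, 1.22, -1.195]
wrist_force: [-0.6, 0.8, -2.0]
opening: 0.131
```

Request:
{"fn": "apply_moves", "kwargs": {"targets": [[[0.002,0,0],[0,0,0],-1],[[0.004,0,0],[0,0,0],-1],[[0.005,0,0],[0,0,0],-1],[[0.005,0,0],[0,0,0],-1],[[0.005,0,0],[0,0,0],-0.3],[[0.005,0,0],[0,0,0],-0.3],[[0.005,0,0],[0,0,0],-0.3],[[-0.02,0,0],[0,0,0],-0.3],[[-0.06,0,0],[0,0,0],-0.3],[[-0.1,0,0],[0,0,0],-0.3]]}}

```text
t: 30.2
tool_pos: [0.6043, 0.0635, 0.2542]
eef_rot: [1.193, 1.22, -1.196]
wrist_force: [-0.3, 0.4, -0.0]
opening: 0.351
```

```bash
python3 - <<'E'
from h import *
c=snap('wrist','w20'); snap('top','t20'); snap('scene','s20')
delta((.41,.103,.265),np.radians(19))
E
```

```text
yaw19 shift [-0.0097, -0.1951, -0.0431] turn [-17.84, -0.06, -0.2]
yaw199 shift [-0.0097, -0.1951, -0.0431] turn [162.16, -0.28, 0.08]
t 30.35 pos [0.606  0.0639 0.2559] toolx [ 0.003  0.002 -1.   ] tooly yaw 1.2 F [-0.5  0.7 -0.5] op 0.352 q [-0.59  0.32  0.48  1.76 -0.16  1.1  -0.04]
```

View pics/w20.png

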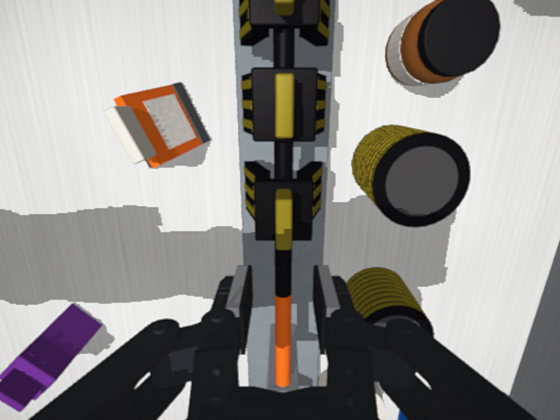

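View pics/s20.png

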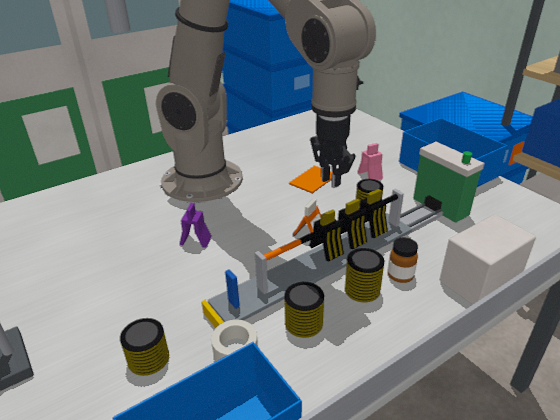

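Request:
{"fn": "apply_moves", "kwargs": {"targets": [[[-0.015,-0.015,0],[-2,0,0],-0.2],[[-0.02,-0.035,-0.005],[-4,0,0],-0.2],[[-0.02,-0.06,-0.01],[-6,0,0],-0.2],[[-0.02,-0.085,-0.015],[-8,0,0],-0.2],[[-0.02,-0.11,-0.02],[-10,0,0],-0.2],[[-0.02,-0.135,-0.03],[-12,0,0],-0.2],[[-0.02,-0.16,-0.035],[-15,0,0],-0.2],[[-0.02,-0.18,-0.04],[-17,0,0],-0.2],[[-0.02,-0.195,-0.043],[-17.8,0,-0.2],-0.2],[[-0.02,-0.195,-0.043],[-17.8,0,-0.2],-0.2]]}}

```text
t: 31.35
tool_pos: [0.4087, 0.1032, 0.275]
eef_rot: [0.962, 1.35, -0.961]
wrist_force: [-0.1, -1.0, -0.6]
opening: 0.401
```

```bash
python3 - <<'E'
from h import *
c=snap('wrist','w21'); snap('top','t21')
cv2.imwrite('pics/w21z.png',cv2.resize(c['pixels'][120:270,190:370],None,fx=4,fy=4,interpolation=cv2.INTER_CUBIC))
delta((.41,.103,.097),np.radians(19))
E
```

```text
yaw19 shift [0.1783, -0.0004, -0.0001] turn [-0.08, -0.06, -0.02]
yaw199 shift [0.1783, -0.0004, -0.0001] turn [179.92, -0.03, 0.09]
t 31.45 pos [0.4104 0.1029 0.2753] toolx [-0.     0.001 -1.   ] tooly yaw 18.9 F [1.  0.9 0.2] op 0.401 q [-0.77 -0.06  0.36  2.1   0.02  1.1  -0.09]
```

View pics/w21.png

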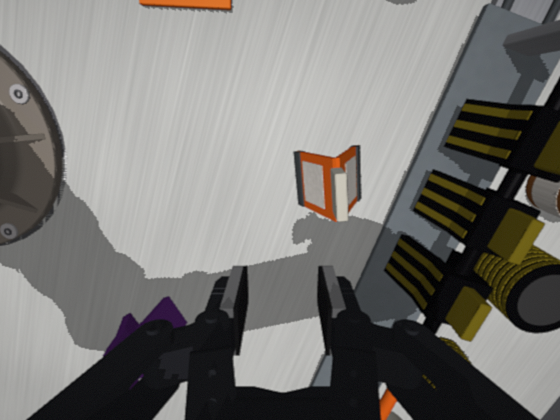

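View pics/w21z.png

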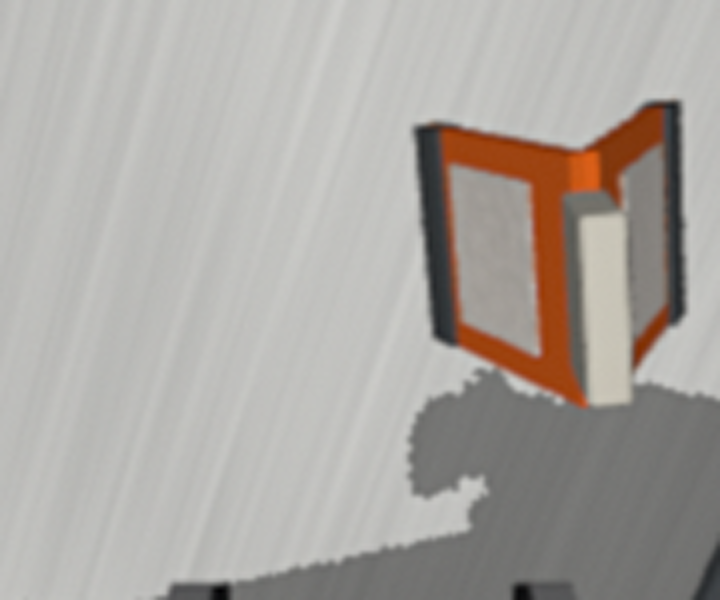

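View pics/t21.png

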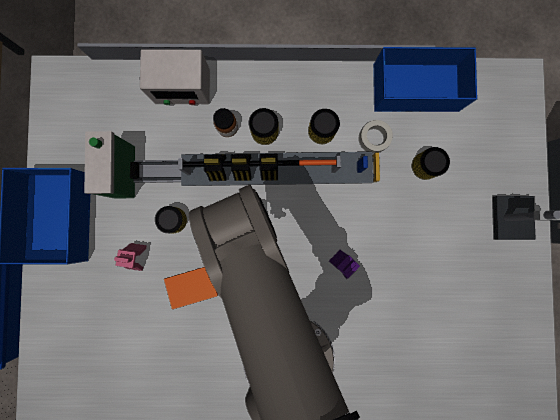

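```bash
python3 - <<'E'
from h import *
c=load('w21')
p,a=fin(c,[(335.25,173.75),(346.25,173),(336.75,221.25),(348,220.5)],.108)
delta((*p,.087),np.radians(a))
E
```

```text
c [0.4652 0.1172] len 0.0488 wid 0.0105 yaw 24.22
yaw24 shift [0.1883, 0.0564, 0.0044] turn [-5.29, -0.06, -0.02]
yaw204 shift [0.1883, 0.0564, 0.0044] turn [174.71, -0.03, 0.09]
t 31.45 pos [0.4104 0.1029 0.2753] toolx [-0.     0.001 -1.   ] tooly yaw 18.9 F [1.  0.9 0.2] op 0.401 q [-0.77 -0.06  0.36  2.1   0.02  1.1  -0.09]
```

Request:
{"fn": "apply_moves", "kwargs": {"newtons": 40, "targets": [[[0.0,0.03,0.002],[-3,0,0],-0.2],[[0.01,0.056,0.004],[-5.3,0,0],-0.2],[[0.04,0.056,0.004],[-5.3,0,0],-0.2],[[0.07,0.056,0.004],[-5.3,0,0],-0.2],[[0.1,0.056,0.004],[-5.3,0,0],-0.2],[[0.13,0.056,0.004],[-5.3,0,0],-0.2],[[0.155,0.056,0.004],[-5.3,0,0],-0.2],[[0.175,0.056,0.004],[-5.3,0,0],-0.2],[[0.189,0.056,0.004],[-5.3,0,0],-0.2],[[0.189,0.056,0.004],[-5.3,0,0],-0.2]]}}

```text
t: 32.45
tool_pos: [0.4644, 0.1165, 0.0843]
eef_rot: [0.891, 1.381, -0.896]
wrist_force: [-0.4, -0.5, 0.5]
opening: 0.398
```

Request:
{"fn": "apply_moves", "kwargs": {"targets": [[[0,0,0],[0,0,0],-1],[[0,0,0],[0,0,0],-1],[[0,0,0],[0,0,0],-1],[[0,0,0],[0,0,0],-1],[[-0.02,0,0],[0,0,0],-1],[[-0.04,0,0],[0,0,0],-1],[[-0.07,0,0],[0,0,0],-1],[[-0.1,0,0],[0,0,0],-1],[[-0.14,0,0],[0,0,0],-1],[[-0.17,0,0],[0,0,0],-1]]}}

```text
t: 33.45
tool_pos: [0.4651, 0.1167, 0.2569]
eef_rot: [0.893, 1.38, -0.894]
wrist_force: [0.5, 0.1, -0.6]
opening: 0.131
```

```bash
python3 - <<'E'
from h import *
c=snap('wrist','w22')
delta((.6072,-.077,.255),np.radians(1))
E
```

```text
yaw1 shift [0.0059, 0.0487, 0.2346] turn [23.13, -0.09, -0.21]
yaw181 shift [0.0059, 0.0487, 0.2346] turn [-156.87, 0.3, -0.12]
t 33.5 pos [0.4668 0.1172 0.2608] toolx [ 0.003  0.002 -1.   ] tooly yaw 24.1 F [3.3 1.4 5.7] op 0.132 q [-0.77  0.07  0.41  2.01 -0.03  1.06  0.08]
```

View pics/w22.png

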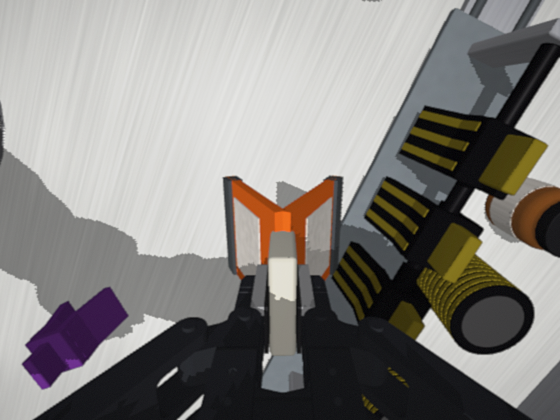

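Request:
{"fn": "apply_moves", "kwargs": {"targets": [[[-0.01,-0.01,0.03],[2,0,0],-1],[[-0.02,-0.025,0.065],[5,0,0],-1],[[-0.02,-0.04,0.1],[8,0,0],-1],[[-0.02,-0.052,0.135],[11,0,0],-1],[[-0.02,-0.06,0.165],[14,0,0],-1],[[-0.02,-0.04,0.185],[17,0,0],-1],[[-0.02,-0.01,0.2],[20,0,0],-1],[[-0.02,0.02,0.215],[23,0,0],-1],[[-0.01,0.045,0.23],[23.1,0,-0.2],-1],[[0.0,0.049,0.235],[23.1,0,-0.2],-1]]}}

```text
t: 34.5
tool_pos: [0.6101, -0.0769, 0.26]
eef_rot: [1.196, 1.218, -1.195]
wrist_force: [0.2, 0.2, -1.7]
opening: 0.132
```

```bash
python3 - <<'E'
from h import *
c=snap('wrist','w23')
delta((.6072,-.077,.16),np.radians(1))
hsv=cv2.cvtColor(c['pixels'],cv2.COLOR_BGR2HSV)
g=cv2.cvtColor(c['pixels'],cv2.COLOR_BGR2GRAY)
E
```

```text
yaw1 shift [0.0982, -0.0011, -0.0005] turn [0.04, -0.01, 0.13]
yaw181 shift [0.0982, -0.0011, -0.0005] turn [-179.96, -0.2, -0.02]
t 34.55 pos [ 0.6085 -0.0775  0.2582] toolx [-0.002  0.    -1.   ] tooly yaw 1.0 F [-2.5  0.6 -3. ] op 0.134 q [-0.46  0.35  0.63  1.75 -0.22  1.12  0.25]
```

View pics/w23.png

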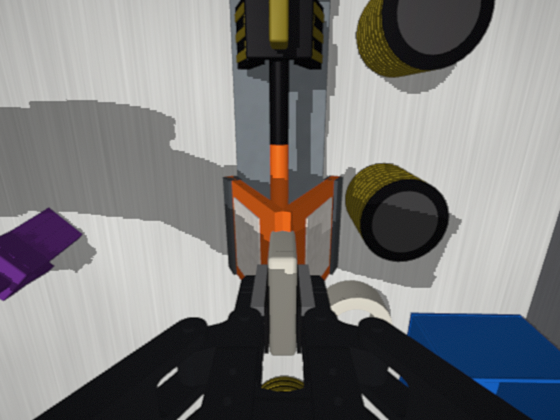

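Request:
{"fn": "apply_moves", "kwargs": {"targets": [[[0.01,-0.001,0],[0,0,0],-1],[[0.02,-0.001,0],[0,0,0],-1],[[0.035,-0.001,0],[0,0,0],-1],[[0.05,-0.001,0],[0,0,0],-1],[[0.065,-0.001,0],[0,0,0],-1],[[0.078,-0.001,0],[0,0,0],-1],[[0.088,-0.001,0],[0,0,0],-1],[[0.095,-0.001,0],[0,0,0],-1],[[0.098,-0.001,0],[0,0,0],-1],[[0.1,-0.001,0],[0,0,0],-1]]}}

```text
t: 35.55
tool_pos: [0.6074, -0.0776, 0.1582]
eef_rot: [1.195, 1.219, -1.197]
wrist_force: [0.7, 0.3, -2.0]
opening: 0.135
```

Request:
{"fn": "apply_moves", "kwargs": {"targets": [[[0.001,0,0],[0,0,0],-1],[[0.002,0,0],[0,0,0],-1],[[0.003,0,0],[0,0,0],-1],[[0.003,0,0],[0,0,0],-1],[[0.003,0,0],[0,0,0],-1],[[0.003,0,0],[0,0,0],-1],[[0.003,0,0],[0,0,0],-1],[[0.003,0,0],[0,0,0],-1],[[0.003,0,0],[0,0,0],-1],[[0.003,0,0],[0,0,0],-1]]}}

```text
t: 36.55
tool_pos: [0.6074, -0.0776, 0.1552]
eef_rot: [1.195, 1.219, -1.197]
wrist_force: [-0.4, -0.7, -0.8]
opening: 0.132
```

```bash
python3 - <<'E'
from h import *
c=snap('wrist','w24');snap('scene','s24')
delta((.6072,-.077,.155),np.radians(1))
E
```

```text
yaw1 shift [0.0002, -0.0002, -0.0006] turn [0.04, -0.01, 0.11]
yaw181 shift [0.0002, -0.0002, -0.0006] turn [-179.96, -0.17, -0.01]
t 36.65 pos [ 0.6075 -0.0776  0.1552] toolx [-0.002  0.    -1.   ] tooly yaw 1.0 F [ 0.9 -0.6 -0.9] op 0.131 q [-0.42  0.46  0.58  1.85 -0.3   0.93  0.32]
```

View pics/w24.png

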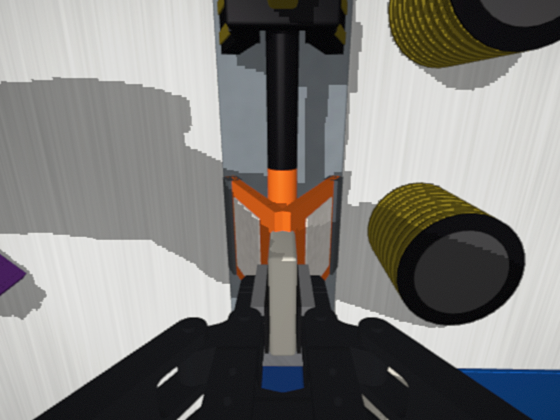

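View pics/s24.png

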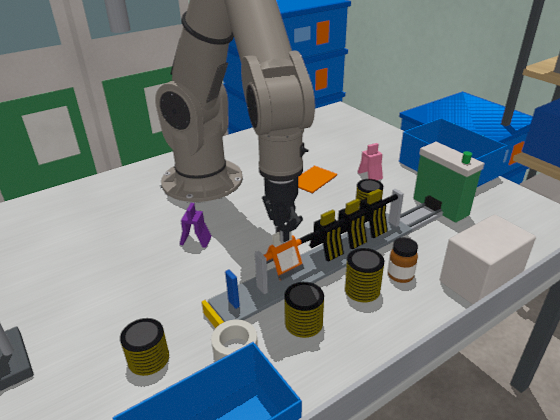

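Request:
{"fn": "apply_moves", "kwargs": {"targets": [[[0.001,0,0],[0,0,0],-1],[[0.001,0,0],[0,0,0],-0.3],[[0.001,0,0],[0,0,0],-0.3],[[0.001,0,0],[0,0,0],-0.3],[[0.001,0,0],[0,0,0],-0.3],[[-0.01,0,0],[0,0,0],-0.3],[[-0.03,0,0],[0,0,0],-0.3],[[-0.06,0,0],[0,0,0],-0.3],[[-0.09,0,0],[0,0,0],-0.3],[[-0.12,0,0],[0,0,0],-0.3]]}}

```text
t: 37.65
tool_pos: [0.6076, -0.0779, 0.2773]
eef_rot: [1.195, 1.219, -1.197]
wrist_force: [0.3, 1.5, 0.1]
opening: 0.35
```

```bash
python3 - <<'E'
from h import *
c=snap('wrist','w25');snap('top','t25')
delta((.611,-.222,.28),np.radians(-90))
E
```

```text
yaw-90 shift [-0.0001, -0.0009, 0.1437] turn [91.01, -0.21, -0.17]
yaw90 shift [-0.0001, -0.0009, 0.1437] turn [-88.99, 0.16, -0.21]
t 37.75 pos [ 0.6093 -0.0783  0.2799] toolx [ 0.004  0.001 -1.   ] tooly yaw 1.0 F [ 0.1  0.3 -0.8] op 0.35 q [-0.47  0.33  0.64  1.72 -0.21  1.16  0.24]
```

View pics/w25.png

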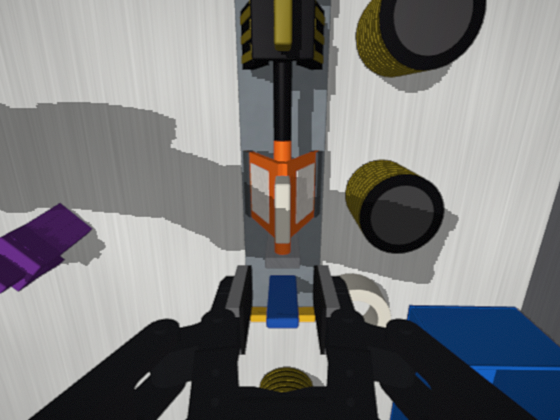

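Request:
{"fn": "apply_moves", "kwargs": {"targets": [[[0,0,0.02],[8,0,0],0.2],[[0,0,0.04],[16,0,0],0.2],[[0,0,0.06],[24,0,0],0.2],[[0,0,0.08],[32,0,0],0.2],[[0,0,0.1],[40,0,0],0.2],[[0,0,0.115],[48,0,0],0.2],[[0,0,0.13],[56,0,0],0.2],[[0,0,0.14],[64,0,0],0.2],[[0,0,0.144],[72,0,0],0.2],[[0,0,0.144],[80,0,0],0.2]]}}

```text
t: 38.75
tool_pos: [0.6116, -0.2232, 0.2803]
eef_rot: [2.129, 0.197, -2.12]
wrist_force: [0.1, 0.5, 0.3]
opening: 0.599
```

Request:
{"fn": "apply_moves", "kwargs": {"targets": [[[0,0,0],[6,0,0],0.2],[[0,0,0],[11,0,0],0.2],[[0,0,0],[11,0,0],0.2],[[0,0,0],[11,0,0],0.2],[[0,0,0],[11,0,0],0.2],[[0,0,0],[11,0,0],0.2],[[0,0,0],[11,0,0],0.2],[[0,0,0],[11,0,0],0.2],[[0,0,0],[11,0,0],0.2],[[0,0,0],[11,0,0],0.2]]}}

```text
t: 39.75
tool_pos: [0.6115, -0.2232, 0.2803]
eef_rot: [-2.223, 0.007, 2.213]
wrist_force: [0.1, 0.1, -0.4]
opening: 0.6
```

```bash
python3 - <<'E'
from h import *
c=snap('wrist','w26');snap('top','t26')
delta((.6108,-.2225,.0918),np.radians(-89.3))
t=load('t26');cv2.imwrite('pics/t26z.png',cv2.resize(t['pixels'][120:280,90:450],None,fx=2.2,fy=2.2,interpolation=cv2.INTER_CUBIC))
E
```

```text
yaw-89 shift [0.1885, -0.0007, 0.0016] turn [-1.08, -0.25, 0.01]
yaw91 shift [0.1885, -0.0007, 0.0016] turn [178.92, 0.02, 0.39]
t 39.85 pos [ 0.6115 -0.2232  0.2803] toolx [ 0.004  0.    -1.   ] tooly yaw -90.4 F [0.7 0.5 0.3] op 0.598 q [-0.45  0.52  1.02  1.65 -0.47  1.24 -0.91]
```

View pics/w26.png

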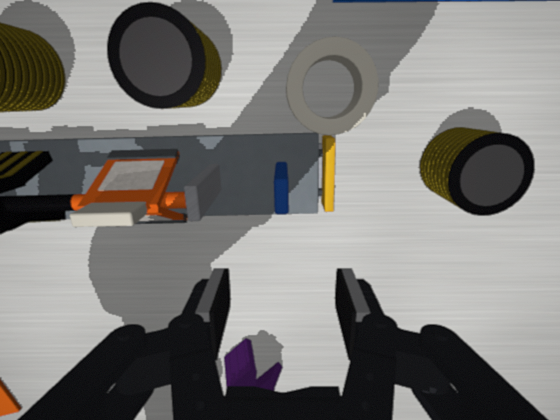

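View pics/t26z.png

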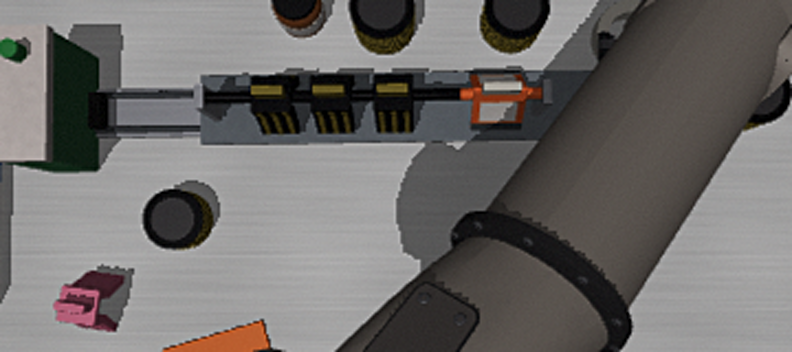

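Everything hangs; no saddles left on the table. Grasp the handle.

Request:
{"fn": "apply_moves", "kwargs": {"newtons": 30, "targets": [[[0.03,0,0.001],[-1,0,0],0.2],[[0.065,0,0.001],[-1,0,0],0.2],[[0.1,0,0.001],[-1,0,0],0.2],[[0.13,0,0.001],[-1,0,0],0.2],[[0.16,0,0.001],[-1,0,0],0.2],[[0.18,0,0.001],[-1,0,0],0.2],[[0.188,0,0.001],[-1,0,0],0.2],[[0.188,0,0.001],[-1,0,0],0.2],[[0.188,0,0.001],[-1,0,0],-1],[[0.188,0,0.001],[-1,0,0],-1]]}}

```text
t: 40.85
tool_pos: [0.612, -0.2234, 0.0935]
eef_rot: [2.223, 0.012, -2.209]
wrist_force: [0.0, -1.5, 1.0]
opening: 0.269
```

Request:
{"fn": "apply_moves", "kwargs": {"targets": [[[0,0,0],[0,0,0],-1],[[0,0,0],[0,0,0],-1],[[0,0,0],[0,0,0],-1],[[0,0,0],[0,0,0],-1],[[0,-0.002,0],[0,0,0],-1],[[0,-0.004,0],[0,0,0],-1],[[0,-0.007,0],[0,0,0],-1],[[0,-0.01,0],[0,0,0],-1],[[0,-0.013,0],[0,0,0],-1],[[0,-0.016,0],[0,0,0],-1]]}}

```text
t: 41.85
tool_pos: [0.6118, -0.2074, 0.0938]
eef_rot: [2.223, 0.011, -2.209]
wrist_force: [-2.9, -3.3, 6.4]
opening: 0.163
```

```bash
python3 - <<'E'
from h import *
delta((.6089,-.108,.0918),np.radians(-89.1))
E
```

```text
yaw-89 shift [0.002, -0.0994, 0.0018] turn [-0.29, -0.35, -0.02]
yaw91 shift [0.002, -0.0994, 0.0018] turn [179.71, -0.03, 0.56]
t 41.85 pos [ 0.6118 -0.2074  0.0938] toolx [ 0.006 -0.    -1.   ] tooly yaw -89.4 F [-2.9 -3.3  6.4] op 0.163 q [-0.36  0.69  0.85  1.82 -0.65  0.92 -0.78]
```

Request:
{"fn": "apply_moves", "kwargs": {"targets": [[[0,-0.003,0],[0,0,0],-1],[[0,-0.007,0],[0,0,0],-1],[[0,-0.011,0],[0,0,0],-1],[[0,-0.015,0],[0,0,0],-1],[[0,-0.019,0],[0,0,0],-1],[[0,-0.023,0],[0,0,0],-1],[[0,-0.027,0],[0,0,0],-1],[[0,-0.031,0],[0,0,0],-1],[[0,-0.035,0.001],[0,0,0],-1],[[0,-0.039,0.001],[0,0,0],-1]]}}

```text
t: 42.85
tool_pos: [0.6111, -0.1678, 0.0939]
eef_rot: [2.224, 0.012, -2.207]
wrist_force: [3.8, -3.1, -2.0]
opening: 0.159
```

Request:
{"fn": "apply_moves", "kwargs": {"targets": [[[0,-0.004,0],[0,0,0],-1],[[0,-0.008,0],[0,0,0],-1],[[0,-0.012,0],[0,0,0],-1],[[0,-0.016,0],[0,0,0],-1],[[0,-0.02,0],[0,0,0],-1],[[0,-0.024,0],[0,0,0],-1],[[0,-0.028,0],[0,0,0],-1],[[0,-0.032,0],[0,0,0],-1],[[0,-0.036,0],[0,0,0],-1],[[0,-0.04,0],[0,0,0],-1]]}}

```text
t: 43.85
tool_pos: [0.6104, -0.1276, 0.0938]
eef_rot: [2.224, 0.012, -2.208]
wrist_force: [-2.9, -4.0, 5.1]
opening: 0.158
```

```bash
python3 - <<'E'
from h import *
snap('wrist','w27');snap('scene','s27')
delta((.6089,-.1025,.0918),np.radians(-89.1))
E
```

```text
yaw-89 shift [0.002, -0.0242, 0.0012] turn [-0.23, -0.38, 0.03]
yaw91 shift [0.002, -0.0242, 0.0012] turn [179.77, 0.05, 0.6]
t 43.95 pos [ 0.6104 -0.1267  0.0938] toolx [ 0.007  0.001 -1.   ] tooly yaw -89.3 F [-5.5  1.6  7.9] op 0.16 q [-0.52  0.66  0.87  1.88 -0.64  0.9  -0.89]
```

View pics/s27.png

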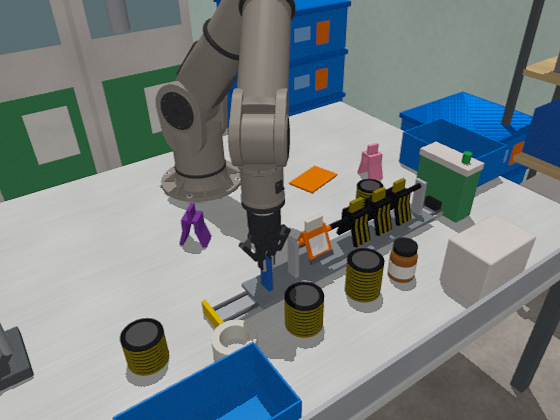

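Request:
{"fn": "apply_moves", "kwargs": {"targets": [[[0,-0.003,0],[0,0,0],-1],[[0,-0.006,0],[0,0,0],-1],[[0,-0.009,0],[0,0,0],-1],[[0,-0.012,0],[0,0,0],-1],[[0,-0.015,0],[0,0,0],-1],[[0,-0.018,0],[0,0,0],-1],[[0,-0.02,0],[0,0,0],-1],[[0,-0.022,0],[0,0,0],-1],[[0,-0.023,0],[0,0,0],-1],[[0,-0.024,0],[0,0,0],-1]]}}

```text
t: 44.95
tool_pos: [0.61, -0.1025, 0.0939]
eef_rot: [2.223, 0.014, -2.209]
wrist_force: [-4.4, -3.0, 5.0]
opening: 0.157
```

Request:
{"fn": "apply_moves", "kwargs": {"targets": [[[0,-0.001,0],[0,0,0],-1],[[0,-0.002,0],[0,0,0],-1],[[0,-0.003,0],[0,0,0],-1],[[0,-0.003,0],[0,0,0],-1],[[0,-0.003,0],[0,0,0],-1],[[0,-0.003,0],[0,0,0],-1],[[0,-0.003,0],[0,0,0],-1],[[0,-0.003,0],[0,0,0],-1],[[0,-0.003,0],[0,0,0],-1],[[0,-0.003,0],[0,0,0],-1]]}}

```text
t: 45.95
tool_pos: [0.61, -0.1024, 0.0939]
eef_rot: [2.223, 0.007, -2.207]
wrist_force: [1.9, -20.4, -6.4]
opening: 0.159
```

Request:
{"fn": "apply_moves", "kwargs": {"targets": [[[0,0.0,0],[0,0,0],-1],[[0,0,0],[0,0,0],0],[[0,0,0],[0,0,0],0],[[0,0,0],[0,0,0],0],[[0,0,0],[0,0,0],0],[[-0.02,0,0],[0,0,0],0],[[-0.05,0,0],[0,0,0],0],[[-0.09,0,0],[0,0,0],0],[[-0.13,0,0],[0,0,0],0],[[-0.17,0,0],[0,0,0],0]]}}

```text
t: 46.95
tool_pos: [0.6084, -0.1018, 0.2654]
eef_rot: [2.223, 0.007, -2.207]
wrist_force: [0.4, -0.3, -0.6]
opening: 0.501
```

Request:
{"fn": "apply_moves", "kwargs": {"targets": [[[0,0.03,0.02],[0,0,0],0],[[0,0.06,0.04],[0,0,0],0],[[0,0.09,0.06],[0,0,0],0],[[0,0.12,0.08],[0,0,0],0],[[0,0.12,0.08],[0,0,0],0],[[0,0.12,0.08],[0,0,0],0],[[0,0.12,0.08],[0,0,0],0],[[0,0.12,0.08],[0,0,0],0],[[0,0.12,0.08],[0,0,0],0],[[0,0.12,0.08],[0,0,0],0]]}}

```text
t: 47.95
tool_pos: [0.5298, -0.222, 0.2651]
eef_rot: [2.223, 0.007, -2.207]
wrist_force: [-0.1, -1.0, 0.3]
opening: 0.502
```

```bash
python3 - <<'E'
from h import *
snap('scene','s28');t=snap('top','t28');snap('wrist','w28')
cv2.imwrite('pics/t28z.png',cv2.resize(t['pixels'][120:280,90:450],None,fx=2.2,fy=2.2,interpolation=cv2.INTER_CUBIC))
hsv=cv2.cvtColor(t['pixels'],cv2.COLOR_BGR2HSV)
m=cv2.inRange(hsv,(105,150,60),(125,255,255)); k,l,s,ce=cv2.connectedComponentsWithStats(m)
print([(onz(t,*ce[i],.125).round(4),s[i,4]) for i in range(1,k) if s[i,4]>20])
m=cv2.inRange(hsv,(20,100,50),(32,255,255)); k,l,s,ce=cv2.connectedComponentsWithStats(m)
print([(onz(t,*ce[i],.175).round(4),s[i,4]) for i in range(1,k) if s[i,4]>20])
delta((0,0,0),0)
E
```

```text
[(array([ 0.8584, -0.3972,  0.125 ]), np.int32(4861)), (array([ 0.6062, -0.103 ,  0.125 ]), np.int32(48)), (array([0.4383, 0.7102, 0.125 ]), np.int32(4416)), (array([0.047 , 0.8139, 0.125 ]), np.int32(32))]
[(array([0.6623, 0.0805, 0.175 ]), np.int32(68)), (array([ 0.6648, -0.0796,  0.175 ]), np.int32(62)), (array([ 0.6048, -0.2418,  0.175 ]), np.int32(69)), (array([0.6015, 0.2634, 0.175 ]), np.int32(56)), (array([0.6018, 0.1798, 0.175 ]), np.int32(56)), (array([0.5985, 0.3409, 0.175 ]), np.int32(55))]
yaw0 shift [0.2606, -0.2283, 0.5294] turn [-89.45, -0.18, -0.48]
yaw180 shift [0.2606, -0.2283, 0.5294] turn [90.55, -0.48, 0.18]
t 48.1 pos [ 0.5296 -0.2223  0.2652] toolx [ 0.007 -0.003 -1.   ] tooly yaw -89.4 F [ 0.4 -0.5 -1.1] op 0.496 q [-0.57  0.39  1.11  1.84 -0.38  1.14 -0.89]
```

View pics/s28.png

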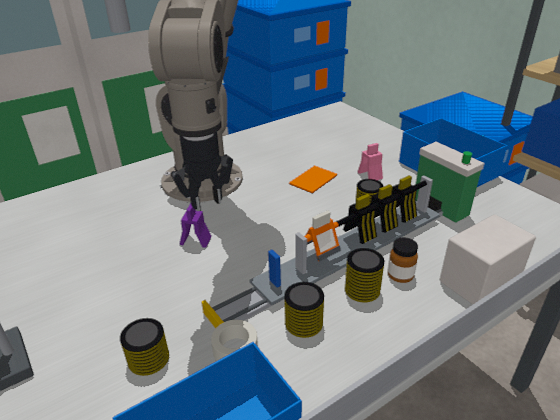

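View pics/t28z.png

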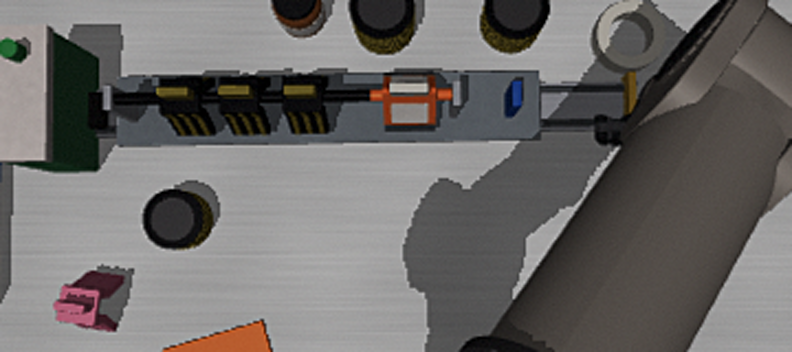

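```bash
python3 -c "
from cell import close_job
print(close_job())"
```

```text
the job is handed in; nothing more can be done
None
```

The job is handed in at about 48 s, well inside the 210 s limit; it gives no verdict.

**What I did**
- Pulled the carriage to the yellow stop. It would not move further when I pulled harder.
- Hung the three black saddles that were present, about 90, 170 and 250 mm from the seam.
- Found that the orange marker had been knocked about 5 cm since the start, so I measured it again and hung it about 50 mm down the orange end.
- Pushed the carriage home until it stopped at the green dock under about 20 N, then let go and backed the arm away.

**Last checks**
- **Carriage:** the handle was 119.5 mm from the loading stop in the top view, where fully home is 120 mm.
- **Hanging:** the last pictures show all three saddles and the marker astride and square to the bar.
- **Table:** no black saddles were left on it, the look-alikes were not handled, and no bystander looked moved. I judged the bystanders by eye and did not measure them.
- **Robot:** the gripper was clear of everything, with force readings near zero.

No check failed or disagreed. The x position of the bar's seam first read 0.604 to 0.608 m depending on the view, so I settled it with a closer wrist view before placing anything.

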